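Fit a new wheel and its axle bolt in a trolley caster

TASK

Fit the new blue wheel to the platform trolley's caster fork, which is screwed upside down to the fitting board: first set the wheel upright on its wooden chock between the two cheeks of the fork. Then take the axle bolt out of the drilled block, lay it flat on the bench and let go so that you can take it again level, and push it through one cheek, the wheel and the other cheek until its head is fully home against the fork. Leave the worn black wheel, the grease tin and the spanner where they are.

Things in the scene. Friction and masses are not known exactly. Their poses are not given: they have to be found in the camera images.
- wheel_center (a point): Centre of the new trolley wheel: blue tread, white centre, steel hub. 100 mm diameter, tread 36 mm wide, 0.25 to 0.4 kg. Hub 36 mm diameter, 40 mm long (2 mm proud of the tread on each side), bore 16 mm right through. y is the wheel's axis, level at the start: it stands upright in the rack. It can be pinched from above across the 36 mm sides of the tread, above the hub.
- rack_center (a point): Middle of the fixed wooden wheel rack, 66 mm above the bench, level with the wheels' centres. The rack is 240 mm long (x) and 70 mm wide (y); its side walls end 42 mm above the bench. The two wheels stand in it one behind the other, at x = -57 and +57 mm, each on a V of sloping chocks; either may be the new one.
- fork_axle (a point): On the axis of the two axle holes, midway between the cheeks of the fixed caster fork, 96 mm above the bench. y: axis of the holes, level; z up. The steel cheeks stand up, each 4 mm thick, 46 mm apart inside, outer faces at y = -27 and +27 mm. Each ends in a round eye, 36 mm outside (top 18 mm above this point), hole 17 mm. The bolt may go in from either side.
- fork_board (a point): Centre of the underside of the wooden board that carries the fork, at bench height: 150 mm (x) by 125 mm (y), 18 mm thick, same axes as fork_axle. Between the cheeks, on the fork's plate, a V-shaped wooden chock carries the wheel with its centre at fork_axle, to within 1 mm; wheel and cheeks have 3 mm play on each side.
- axle_center (a point): On the axis of the steel axle bolt, near its middle, 45 mm from the tip, 27 mm from the head's underside; 0.1 to 0.15 kg. Shank 72 mm long, 14 mm thick, last 8 mm 12 mm thread, bevelled to 9 mm. Brass-coloured hex head 8 mm thick, 20 mm across flats. z: tip to head. With the head home against a cheek it is at fork_axle. Lying on the bench it is 9 mm up and the axis dips 3 degrees to the tip.
- block_hole (a point): Mouth of the hole in the fixed wooden block (110 x 60 mm, 40 mm high) in which the axle bolt stands at the start, head up, 24 mm deep: 48 mm of shank and the head are above the block; it is loose and leans at most 4 degrees. Two low dark screws stand 6 mm above the block at x = -38 and +38 mm.
- worn_wheel_center (a point): Centre of the worn wheel (black tread, grey centre), same size as the new one, standing in the same rack. Not to be moved.
- grease_center (a point): Middle of a closed grease tin, 64 mm diameter, 70 mm high, standing on the bench. Not to be moved.
- spanner: Steel spanner lying flat on the bench, 170 mm long along its x axis, 38 mm wide, 8 mm thick; origin under its middle. Not to be moved.
There are look-alikes about, which are no part of the job. There is more than one size of the part that bears axle_center; the job needs the smaller.

How it is judged:
By the outcome, as a careful person would: the job done as asked, in the order asked, and still so for the second after the job is handed in, with the robot touching nothing.
It also fails if it takes over 72 s, if anything falls off the work surface, if the arm or the gripper's body presses on something with over 40 N, if the wrist force passes 120 N, or if a joint passes its speed limit or range.

ROBOT

A 7-joint arm with a two-finger parallel gripper is mounted at the origin on the work surface. World frame = base frame: x ahead of the robot, y to its left, z up, the work surface at z = 0. Lengths are in m, angles in rad, forces in N, time in s.
With the tool pointing down it reaches from about 0.4 to 0.85 m from the base axis. Payload 10.4 kg.
Tool frame: the origin (TCP) lies at the very end of the fingers, on their centre line; the grasp point (between the pads) lies 19 mm behind it (manip.grip_point_offset is the z of the grasp point in the tool frame, in m); z points along the fingers, y is the direction in which the jaws open and shut (so a half turn about z gives the same grasp; the last joint's range is limited). The gripper opens to 85 mm and grips with 20 to 120 N. Pads are 22 mm wide; open, the fingers measure 114 mm over their backs; the gripper's body (76 mm by 85 mm) begins 54 mm behind the grasp point. The pads swing forward as they close: fully open they stand 13 mm farther back than shut.
Start: joints at [-1.284, 0.332, -0.065, 1.46, 0.022, 1.35, -0.088], TCP at [0.191, 0.595, 0.231] pointing down, gripper open.
Joint ranges: [-2.6, 2.6], [-0.5, 2.12], [-1.47, 1.34], [0.16, 2.42], [-1.27, 4.41], [0.06, 2.06], [-2.6, 2.6]. Speed limits (rad/s): [2.22, 2.22, 2.79, 2.79, 3.14, 3.14, 3.14].

INTERFACE

Orientations are given as a unit quaternion [x, y, z, w].
In Python, from workcell import manip, camera, get_calibration, hand_in gives the robot as it stands.
- The arm moves only by the shell command python3 -m pendant 'ROWS' [FORCE]. ROWS is JSON, a list of rows, each a list of 5 numbers: the shift along the tool's x, y, z in units of 40 mm (1.0 is 40 mm), then the turn about the tool's z in units of 6 degrees (1.0 is 6 degrees), then the closure, from 0 (fully open) to 1 (shut). A call has 1 to 5 rows; each row is the pose to reach, as a shift and turn from the pose commanded when the call began, along the tool's axes at that moment; what a row does not reach only later rows make up. A row lasts 1/8 s, in which the tool goes at most 62.5 mm and 10.7 degrees, less where a joint would pass 70% of its speed; a pose out of reach is approached as far as the arm can. A call with a gripper value outside its range is refused whole. The fingers move at their own pace and stop on an object; FORCE is the grip in N (left out, the last holds). Time passes only in rows, so rows that repeat a pose let the fingers close. It gives the time, the measured TCP pose, the force and the opening at its end, in the units of the state.
- manip.get_obs(): the state, without advancing time (a new reading comes with each control period).
- camera(name): name is "scene" or "top" or "wrist"; returns (picture, depth): 480x640x3 uint8, red, green, blue; 480x640 float32, m along the optical axis (not along the pixel's ray), 0 where there is no reading.
- get_calibration(name): a dict with "vfov" (degrees; the focal length in pixels is half the picture's height over the tangent of half this angle, whatever the lens; pixels are square), "cx", "cy" (the principal point, pixels), "distortion" ([k1, k2, p1, p2, k3] as OpenCV has them; the pictures are not rectified), "position" and "rotation" of the camera in the world. Camera axes: x right, y down, z forward; pixel columns grow to the right and rows downward; lengths in m; the calibration is good to about 2 mm. A picture is of the moment at which its call begins: read the wrist's pose just before it. get_calibration takes no time and is no camera call; for the wrist camera it gives the pose at the moment of the call.
- hand_in(): hands the job in, once; it reports no verdict.
The state is a dict: "clock": time; "joint_pos": joint angles; "joint_velocities": joint speeds; "tau": joint torques, N m; "position": TCP position; "ee_rot": TCP orientation; "ft_force": force on the tool from outside, world axes, zero at the start; "torque": the same for the moment, N m; "grip_width": opening from 0.0 (shut) to 1.0 (fully open).
Only numpy, scipy, OpenCV 4.12 (cv2) and the standard library are available. Lean on these libraries where they do the work, as an engineer would, in place of code of your own. Each camera call takes 0.05 s, during which the arm holds its last target.

## Working session

There is one attempt and no reset: what is moved stays moved. The work goes in short steps, Python scripts to look and compute and a shell command to move; the robot and the scene stay as the last step left them, time stands still between calls to the robot, and variables do not carry over. Pictures are saved under pics/ and viewed, and the job is handed in when it is done.

```bash
ls -la; mkdir -p pics
cat > h.py <<'E'
import numpy as np, cv2
from workcell import manip, camera, get_calibration
from scipy.spatial.transform import Rotation as R
def cal(n):
    c=get_calibration(n); f=240/np.tan(np.radians(c['vfov'])/2)
    K=np.array([[f,0,c['cx']],[0,f,c['cy']],[0,0,1.]])
    Rm=np.array(c['rotation'])
    if Rm.shape!=(3,3): Rm=R.from_quat(Rm).as_matrix()
    return K,np.array(c['distortion'],float),Rm,np.array(c['position'])
def rays(C,uv):
    K,d,Rm,p=C
    q=cv2.undistortPoints(np.array(uv,float).reshape(-1,1,2),K,d).reshape(-1,2)
    return np.c_[q,np.ones(len(q))]@Rm.T
def plane(C,uv,z):
    r=rays(C,uv); return C[3]+r*((z-C[3][2])/r[:,2])[:,None]
def deproj(C,uv,dep):
    return C[3]+rays(C,uv)*np.array(dep,float).reshape(-1,1)
def proj(C,X):
    K,d,Rm,p=C
    return cv2.projectPoints(((np.atleast_2d(X)-p)@Rm).reshape(-1,1,3),np.zeros(3),np.zeros(3),K,d)[0].reshape(-1,2)
def cloud(C,dep):
    v,u=np.mgrid[0:480,0:640]
    P=deproj(C,np.c_[u.ravel(),v.ravel()],dep.ravel()).reshape(480,640,3)
    P[dep==0]=np.nan; return P
def snap(n,tag):
    C=cal(n); im,d=camera(n); cv2.imwrite(f'pics/{tag}.png',im[:,:,::-1]); np.savez(f'pics/{tag}.npz',im=im,d=d,K=C[0],D=C[1],R=C[2],p=C[3]); return C,im,d
def load(tag):
    z=np.load(f'pics/{tag}.npz'); return (z['K'],z['D'],z['R'],z['p']),z['im'],z['d']
E
python3 - <<'E'
from h import *
for n in ['scene','top','wrist']:
    C,im,d=snap(n,n+'0'); print(n,C[3],C[2][:,2],C[0][0,0],C[1])
o=manip.get_obs(); print(o['clock'],o['position'],o['ee_rot'],o['grip_width'],R.from_quat(o['ee_rot']).as_matrix().round(3)); print(manip.grip_point_offset)
E
```

```text
total 12
drwxr-xr-x  3 agent agent 4096 Dec  7 14:33 .
drwxr-xr-x 23 root  root  4096 Dec  7 14:33 ..
drwxr-xr-x  2 agent agent 4096 Dec  7 14:33 pics
scene [1.38593388 0.17300679 0.7194205 ] [-0.79205791 -0.11022486 -0.60041215] 505.7870448502548 [0.03060273 0.         0.         0.         0.        ]
top [0.3532591  0.0700541  1.20415045] [ 0.20359221 -0.01628187 -0.97892038] 537.8019309962775 [-0.06060842  0.          0.          0.          0.        ]
wrist [0.11439772 0.61959037 0.37308571] [ 0.28935571 -0.09419485 -0.95257577] 391.0053921395088 [-0.00759482  0.          0.          0.          0.        ]
0.15 [0.19047789 0.5949857  0.23070682] [ 1.54254781e-01  9.88030961e-01 -5.30960543e-04 -2.98287518e-05] 1.002597138709426 [[-0.952  0.305 -0.   ]
 [ 0.305  0.952 -0.001]
 [-0.    -0.001 -1.   ]]
-0.0187
```

View pics/top0.png

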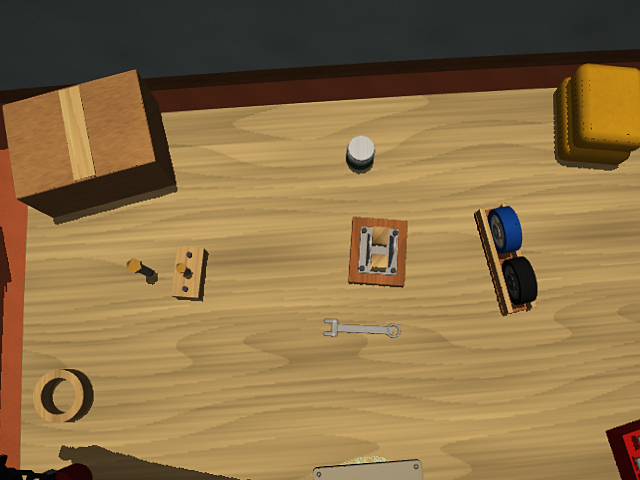

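View pics/scene0.png

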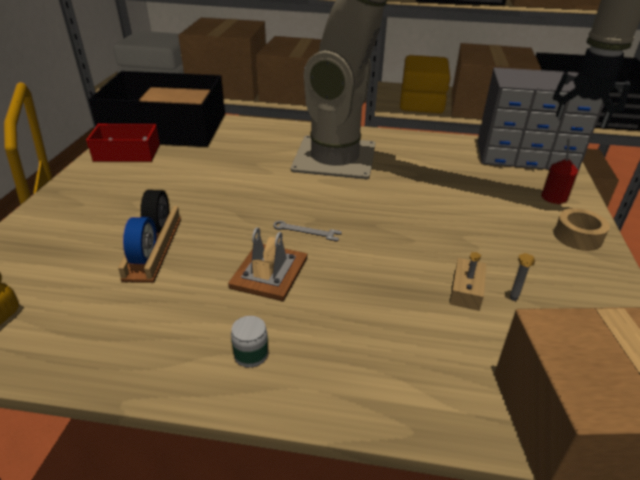

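View pics/wrist0.png

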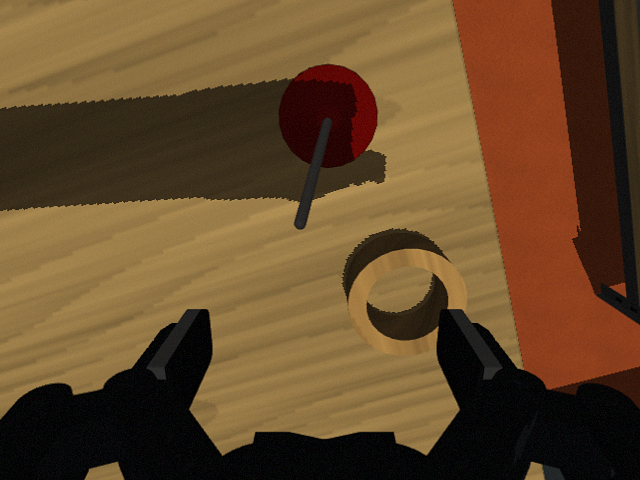

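Run:
```python
from h import *
C,im,d=load('top0')
P=cloud(C,d)
for name,(u0,u1,v0,v1) in dict(bolts=(115,215,235,310),fork=(340,415,205,295),wheels=(465,545,195,325)).items():
    c=cv2.resize(im[v0:v1,u0:u1],None,fx=6,fy=6,interpolation=cv2.INTER_CUBIC)
    cv2.imwrite(f'pics/c_{name}.png',c[:,:,::-1][:600,:800])
hsv=cv2.cvtColor(im,cv2.COLOR_RGB2HSV)
def st(n,m):
    q=P[m]; q=q[~np.isnan(q[:,0])]
    print(n,m.sum(),'med',np.median(q,0).round(4),'min',q.min(0).round(4),'max',q.max(0).round(4))
Z=P[:,:,2]
def box(u0,u1,v0,v1):
    b=np.zeros((480,640),bool); b[v0:v1,u0:u1]=1; return b
st('blue',box(465,545,195,325)&(hsv[:,:,0]>100)&(hsv[:,:,0]<125)&(hsv[:,:,1]>150)&(Z>.05))
st('blue top',box(465,545,195,255)&(Z>.105))
st('black top',box(465,545,255,325)&(Z>.105))
st('fork cheeks',box(350,415,215,290)&(Z>.085))
st('board',box(340,415,205,295)&(Z>.01)&(Z<.025))
st('bolt A head',box(165,215,235,310)&(Z>.08))
st('block',box(165,215,235,310)&(Z>.032)&(Z<.045))
st('bolt B head',box(115,160,245,290)&(Z>.06))
st('grease',box(330,390,125,180)&(Z>.06))
```

```text
blue 865 med [ 0.5781 -0.3354  0.1083] min [ 0.425  -0.3744  0.0502] max [ 0.6351 -0.3133  0.1204]
blue top 498 med [ 0.5846 -0.3365  0.1136] min [ 0.5533 -0.3585  0.1051] max [ 0.6215 -0.3162  0.1204]
black top 580 med [ 0.4729 -0.3522  0.1138] min [ 0.437  -0.3754  0.1051] max [ 0.5071 -0.3307  0.1215]
fork cheeks 100 med [ 0.5676 -0.0852  0.1096] min [ 0.5487 -0.092   0.0854] max [ 0.5895 -0.0351  0.1202]
board 2490 med [ 0.5645 -0.0586  0.0202] min [ 0.4767 -0.1364  0.0102] max [0.6536 0.0064 0.025 ]
bolt A head 92 med [0.5492 0.3598 0.0973] min [0.5394 0.3488 0.0864] max [0.5589 0.3715 0.1026]
block 1158 med [0.5444 0.3561 0.0413] min [0.491  0.3226 0.0322] max [0.6072 0.3963 0.045 ]
bolt B head 220 med [0.5575 0.451  0.111 ] min [0.5435 0.4392 0.0611] max [0.5742 0.4696 0.1182]
grease 581 med [ 0.7924 -0.0417  0.0711] min [ 0.762  -0.0712  0.06  ] max [ 0.8244 -0.0109  0.0787]
```

Run:
```python
import cv2,numpy as np
a=[cv2.imread(f'pics/c_{n}.png') for n in ('bolts','fork','wheels')]
a=[cv2.resize(x,(int(x.shape[1]*420/x.shape[0]),420)) for x in a]
x=np.hstack(a); s=800/x.shape[1]; cv2.imwrite('pics/c_all.png',cv2.resize(x,None,fx=s,fy=s))
```

```text
(no output)
```

View pics/c_all.png

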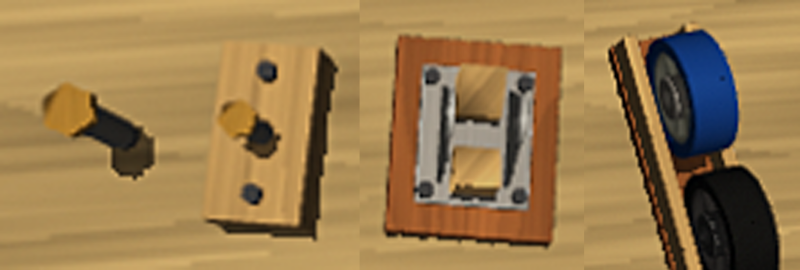

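```bash
cat >> h.py <<'E'
def go(xyz,yawy,cur=None):
    """units for rows to TCP xyz with tool-y heading yawy deg (mod 360)"""
    o=manip.get_obs(); p=np.array(o['position']); Rm=R.from_quat(o['ee_rot']).as_matrix()
    yw=np.degrees(np.arctan2(Rm[1,1],Rm[0,1]))
    s=Rm.T@(np.array(xyz)-p)/0.04
    dy=-(yawy-yw+180)%360-180
    dy=-((yawy-yw+180)%360-180)
    print('t',round(o['clock'],2),'pos',p.round(4),'yaw',round(yw,2),'tilt',np.degrees(np.arccos(-Rm[2,2])).round(2),'grip',round(o['grip_width'],3),'F',np.round(o['ft_force'],1))
    print('shift',s.round(3),'turn',round(dy/6,3),'dist mm',round(40*np.linalg.norm(s),1))
E
python3 - <<'E'
from h import *
go([.54,-.33,.25],-82)
C,im,d=load('top0')
# board yaw
hsv=cv2.cvtColor(im,cv2.COLOR_RGB2HSV)
P=cloud(C,d);Z=P[:,:,2]
m=np.zeros((480,640),np.uint8); s=(slice(205,297),slice(338,418))
m[s]=((hsv[s][:,:,0]<12)&(hsv[s][:,:,1]>120))*255
m=cv2.morphologyEx(m,cv2.MORPH_CLOSE,np.ones((25,25)))
cn=max(cv2.findContours(m,0,2)[0],key=cv2.contourArea)[:,0]
w=plane(C,cn,.018)[:,:2].astype(np.float32)
r=cv2.minAreaRect(w*1000);print('board',r)
q=P[(Z>.105)]; 
b=np.zeros((480,640),bool); b[195:325,465:545]=1
q=P[b&(Z>.10)][:,:2]
print(cv2.minAreaRect((q*1000).astype(np.float32)))
b[:]=0;b[240:305,168:212]=1
q=P[b&(Z>.034)&(Z<.046)][:,:2]
print('block',cv2.minAreaRect((q*1000).astype(np.float32)))
E
```

```text
t 0.15 pos [0.1905 0.595  0.2307] yaw 72.25 tilt 0.06 grip 1.003 F [ 0.5  0.7 -0.3]
shift [-15.371 -19.361  -0.46 ] turn 25.709 dist mm 989.0
board ((567.8239135742188, -62.394927978515625), (122.29483795166016, 148.32586669921875), 81.57466888427734)
((529.5745239257812, -344.80987548828125), (191.16494750976562, 39.39613342285156), 8.665526390075684)
block ((549.4676513671875, 360.048828125), (62.25534439086914, 110.52658081054688), 81.84876251220703)
```

```bash
python3 -m pendant '[[-0.9,-1.2,-0.1,1.6,0],[-1.8,-2.4,-0.2,3.2,0],[-2.7,-3.5,-0.3,4.8,0],[-3.6,-4.6,-0.4,6.4,0],[-4.5,-5.8,-0.5,8,0]]'; python3 -c "
from h import *
go([.54,-.33,.25],-81.3)"
```

```text
clock: 0.78
position: [0.2917, 0.3176, 0.2513]
ee_rot: [0.545, 0.838, 0.0, -0.0]
ft_force: [0.8, -1.1, 1.0]
grip_width: 1.0
t 0.78 pos [0.2917 0.3176 0.2513] yaw 23.94 tilt 0.01 grip 1.0 F [ 0.8 -1.1  1. ]
shift [-17.317  -0.895   0.028] turn 17.54 dist mm 693.6
```

```bash
python3 -m pendant '[[-1.5,-0.1,0,1.7,0],[-3,-0.2,0,3.4,0],[-4.5,-0.3,0,5.1,0],[-6,-0.3,0,6.8,0],[-7.5,-0.4,0,8.5,0]]'; python3 -c "
from h import *
go([.54,-.33,.25],-81.3)"
```

```text
clock: 1.4
position: [0.4002, 0.0374, 0.2514]
ee_rot: [0.853, 0.522, 0.0, -0.0]
ft_force: [1.6, 0.9, 0.4]
grip_width: 1.001
t 1.4 pos [0.4002 0.0374 0.2514] yaw -27.08 tilt 0.05 grip 1.001 F [1.6 0.9 0.4]
shift [-6.588  7.292  0.031] turn 9.037 dist mm 393.1
```

```bash
python3 -m pendant '[[-1,1.1,0,1.7,0],[-2,2.2,0,3.4,0],[-3,3.3,0,5.1,0],[-4,4.5,0,6.8,0],[-5,5.5,0,8.5,0]]'; python3 -c "
from h import *
go([.54,-.33,.25],-81.3)"
```

```text
clock: 2.02
position: [0.507, -0.24, 0.2514]
ee_rot: [0.995, 0.104, 0.0, 0.0]
ft_force: [1.0, 1.3, -0.6]
grip_width: 0.998
t 2.02 pos [ 0.507  -0.24    0.2514] yaw -78.03 tilt 0.05 grip 0.998 F [ 1.   1.3 -0.6]
shift [0.34  2.371 0.036] turn 0.544 dist mm 95.8
```

```bash
python3 -m pendant '[[0.8,1.3,0,0.5,0],[1.2,2.5,0,0.5,0],[1.2,2.5,0,0.5,0]]'; python3 -c "
from h import *
snap('wrist','w1')
go([.585,-.3365,.25],-81.3)"
```

```text
clock: 2.4
position: [0.5738, -0.3293, 0.2488]
ee_rot: [0.997, 0.079, -0.002, 0.001]
ft_force: [-0.5, -0.3, 0.1]
grip_width: 1.0
t 2.45 pos [ 0.5738 -0.3275  0.2497] yaw -80.9 tilt 0.19 grip 1.003 F [-0.5  0.3 -0.9]
shift [ 0.242  0.266 -0.007] turn 0.066 dist mm 14.4
```

View pics/w1.png

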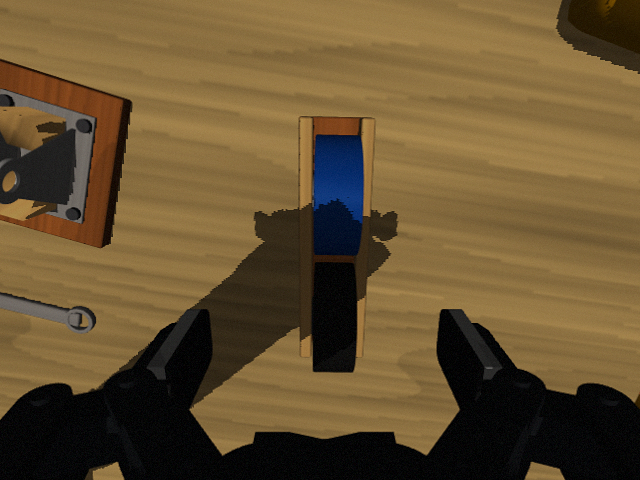

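Run:
```python
from h import *
C,im,d=load('w1'); P=cloud(C,d); Z=P[:,:,2]
hsv=cv2.cvtColor(im,cv2.COLOR_RGB2HSV)
m=(hsv[:,:,0]>100)&(hsv[:,:,0]<130)&(hsv[:,:,1]>120)&(Z>.09)
q=P[m]; print(m.sum(), q.min(0).round(4),q.max(0).round(4))
t=q[q[:,2]>.108]; print('rect',cv2.minAreaRect((t[:,:2]*1000).astype(np.float32)), np.median(t,0), np.percentile(q[:,2],99))
# edges of tread along rows near top: average top region
v,u=np.nonzero(m)
for row in range(150,256,15):
    s=u[v==row]
    if len(s): 
        e=[[s.min()-.5,row],[s.max()+.5,row]]; zz=np.nanmedian(Z[row,s]); w=plane(C,e,zz); print(row,e,zz.round(4),w.round(4)[:,:2].tolist(), np.linalg.norm(w[0]-w[1]).round(4))
b=np.zeros_like(m); b[100:380,290:380]=1
r=P[b&(Z>.036)&(Z<.046)]; print('rack top', cv2.minAreaRect((r[:,:2]*1000).astype(np.float32)))
print(proj(C,[[.5738,-.3275,.2497]]))
```

```text
12060 [ 0.4374 -0.401   0.09  ] [ 0.6294 -0.2529  0.3418]
rect ((541.523193359375, -354.6198425292969), (171.3627166748047, 137.3329620361328), 37.06547164916992) [ 0.5833173  -0.33454196  0.31305323] 0.33869515564025815
150 [[np.float64(314.5), 150], [np.float64(361.5), 150]] 0.0948 [[0.6209, -0.314], [0.6264, -0.3484]] 0.0349
165 [[np.float64(314.5), 165], [np.float64(362.5), 165]] 0.1048 [[0.6113, -0.3156], [0.6168, -0.35]] 0.0348
180 [[np.float64(314.5), 180], [np.float64(362.5), 180]] 0.111 [[0.6016, -0.3172], [0.607, -0.3513]] 0.0345
195 [[np.float64(314.5), 195], [np.float64(362.5), 195]] 0.1142 [[0.5914, -0.3188], [0.5968, -0.3529]] 0.0345
210 [[np.float64(313.5), 210], [np.float64(362.5), 210]] 0.1156 [[0.5807, -0.3198], [0.5863, -0.3548]] 0.0355
225 [[np.float64(313.5), 225], [np.float64(361.5), 225]] 0.1142 [[0.5691, -0.3215], [0.5747, -0.3564]] 0.0354
240 [[np.float64(313.5), 240], [np.float64(359.5), 240]] 0.1087 [[0.5558, -0.3233], [0.5612, -0.3579]] 0.035
rack top ((527.236328125, -346.2391662597656), (240.01593017578125, 65.93717193603516), 7.932966232299805)
[[321.96661068 309.67710616]]
```

```bash
python3 -c "
from h import *
go([.5835,-.3373,.087],-81.9)"
```

```text
t 2.45 pos [ 0.5738 -0.3275  0.2497] yaw -80.9 tilt 0.19 grip 1.003 F [-0.5  0.3 -0.9]
shift [0.215 0.278 4.068] turn 0.166 dist mm 163.3
```

```bash
python3 -m pendant '[[0.2,0.25,1,0.2,0.2],[0.2,0.25,2,0.2,0.3],[0.2,0.25,3,0.2,0.4],[0.2,0.25,3,0.2,0.4]]' 40; python3 -c "
from h import *
go([.5835,-.3373,.087],-81.9)"
```

```text
clock: 2.95
position: [0.5828, -0.3317, 0.1292]
ee_rot: [0.997, 0.071, -0.002, -0.002]
ft_force: [0.3, -0.1, 1.0]
grip_width: 0.596
t 2.95 pos [ 0.5828 -0.3317  0.1292] yaw -81.87 tilt 0.28 grip 0.596 F [ 0.3 -0.1  1. ]
shift [1.000e-03 1.440e-01 1.055e+00] turn 0.005 dist mm 42.6
```

```bash
python3 -m pendant '[[0,0,0.4,0,0.4],[0,0,0.4,0,0.4]]'; python3 -c "
from h import *
go([.5835,-.3373,.087],-81.9)
snap('wrist','w2')
go([.5835,-.3373,.087],-81.9)"
```

```text
clock: 3.2
position: [0.5841, -0.3339, 0.1156]
ee_rot: [0.998, 0.07, 0.0, -0.0]
ft_force: [-0.5, 0.9, 0.3]
grip_width: 0.599
t 3.2 pos [ 0.5841 -0.3339  0.1156] yaw -81.93 tilt 0.04 grip 0.599 F [-0.5  0.9  0.3]
shift [-0.027  0.082  0.714] turn -0.004 dist mm 28.8
t 3.25 pos [ 0.5842 -0.3343  0.1161] yaw -81.94 tilt 0.05 grip 0.604 F [ 0.1 -0.3 -0.8]
shift [-0.028  0.071  0.727] turn -0.006 dist mm 29.2
```

View pics/w2.png

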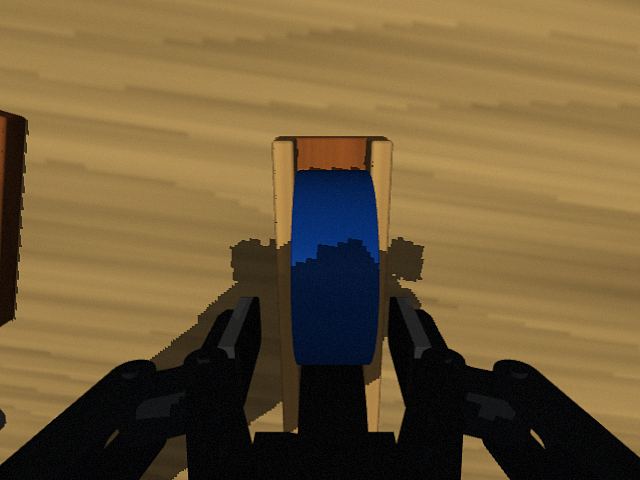

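```bash
python3 -m pendant '[[-0.03,0.08,0.4,0,0.4],[-0.03,0.08,0.72,0,0.4],[-0.03,0.08,0.72,0,0.6],[-0.03,0.08,0.72,0,0.8],[-0.03,0.08,0.72,0,0.8]]' 60; python3 -c "
from h import *
go([.5835,-.3373,.087],-81.9)"
```

```text
clock: 3.88
position: [0.5832, -0.3376, 0.0864]
ee_rot: [0.998, 0.07, -0.0, -0.0]
ft_force: [0.3, -0.5, -3.5]
grip_width: 0.409
t 3.88 pos [ 0.5832 -0.3376  0.0864] yaw -81.95 tilt 0.01 grip 0.409 F [ 0.3 -0.5 -3.5]
shift [ 0.009 -0.007 -0.014] turn -0.008 dist mm 0.7
```

```bash
python3 -m pendant '[[0,0,-0.5,0,0.8],[0,0,-1,0,0.8],[0,0,-2,0,0.8],[0,0,-3.2,0,0.8],[0,0,-3.5,0,0.8]]' 60; python3 -c "
from h import *
go([.54,-.15,.23],-98.43)"
```

```text
clock: 4.5
position: [0.5841, -0.3391, 0.2317]
ee_rot: [0.998, 0.07, 0.003, 0.002]
ft_force: [-0.7, 0.5, -4.3]
grip_width: 0.41
t 4.5 pos [ 0.5841 -0.3391  0.2317] yaw -81.97 tilt 0.38 grip 0.41 F [-0.7  0.5 -4.3]
shift [-0.432 -4.836  0.022] turn 2.743 dist mm 194.2
```

```bash
python3 -m pendant '[[-0.5,-1.4,0,0.6,0.8],[-1,-2.8,0,1.2,0.8],[-1.5,-4.2,0,1.8,0.8],[-2.1,-5.6,0,2.7,0.8],[-2.1,-6.5,0,2.7,0.8]]'; python3 -m pendant '[[0,0,0,0,0.8],[0,0,0,0,0.8]]'; python3 -c "
from h import *
snap('wrist','w3');snap('top','t3')
go([.5678,-.0624,.23],-98.43)"
```

```text
clock: 5.12
position: [0.462, -0.0906, 0.2262]
ee_rot: [0.997, -0.072, -0.0, -0.001]
ft_force: [1.2, 0.4, -3.1]
grip_width: 0.414
clock: 5.38
position: [0.4635, -0.0926, 0.2266]
ee_rot: [0.997, -0.071, 0.0, -0.0]
ft_force: [0.9, -0.8, -3.3]
grip_width: 0.41
t 5.47 pos [ 0.4636 -0.0934  0.2265] yaw -98.27 tilt 0.02 grip 0.41 F [-0.2 -0.2 -3.6]
shift [ 2.466 -1.141 -0.087] turn 0.027 dist mm 108.8
```

View pics/w3.png

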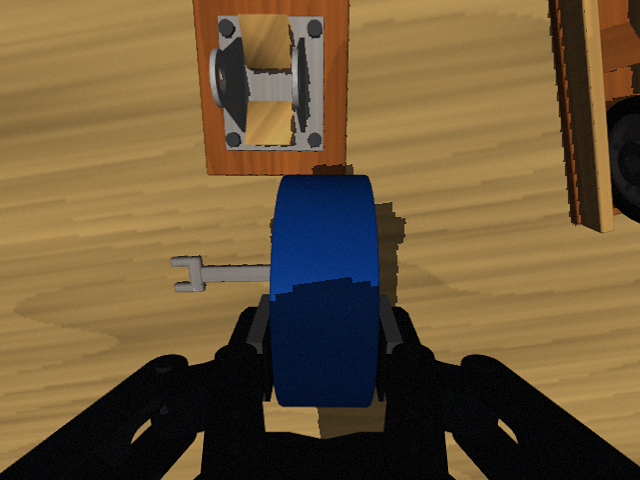

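Run:
```python
from h import *
for tag,(u0,u1,v0,v1) in dict(w3=(190,350,0,180),t3=(340,415,205,295)).items():
    C,im,d=load(tag); P=cloud(C,d); Z=P[:,:,2]
    b=np.zeros(Z.shape,bool); b[v0:v1,u0:u1]=1
    hsv=cv2.cvtColor(im,cv2.COLOR_RGB2HSV)
    m=b&(Z>.09)&(Z<.13)&~((hsv[:,:,0]>95)&(hsv[:,:,0]<130)&(hsv[:,:,1]>120))
    n,l,s,c=cv2.connectedComponentsWithStats(m.astype(np.uint8))
    for i in range(1,n):
        if s[i,4]>15:
            q=P[l==i]; print(tag,s[i],q.min(0).round(4),q.max(0).round(4),np.median(q,0).round(4),cv2.minAreaRect((q[:,:2]*1000).astype(np.float32)))
C,im,d=load('w3');
cv2.imwrite('pics/c3.png',cv2.resize(im[0:180,185:355],None,fx=4,fy=4,interpolation=cv2.INTER_CUBIC)[:600,:,::-1])
```

```text
w3 [209  48  18  60 692] [ 0.5518 -0.0433  0.09  ] [ 0.5867 -0.0344  0.116 ] [ 0.5696 -0.0396  0.1078] ((569.4781494140625, -38.8094367980957), (4.590153694152832, 35.36381530761719), 82.13916015625)
w3 [292  48   9  60 455] [ 0.5446 -0.0926  0.09  ] [ 0.5799 -0.0842  0.1157] [ 0.5616 -0.0885  0.1106] ((562.2769775390625, -88.29068756103516), (4.174381256103516, 35.281986236572266), 81.60477447509766)
t3 [369 234   3  17  40] [ 0.5556 -0.0429  0.0901] [ 0.5901 -0.0355  0.1209] [ 0.5717 -0.0389  0.1123] ((572.9857177734375, -39.14236831665039), (4.020388603210449, 34.87530517578125), 83.05791473388672)
t3 [392 236   4  17  46] [ 0.5485 -0.092   0.0908] [ 0.5824 -0.0848  0.118 ] [ 0.5642 -0.0884  0.1107] ((565.4293212890625, -88.66131591796875), (4.100308895111084, 33.831077575683594), 81.34803009033203)
```

View pics/c3.png

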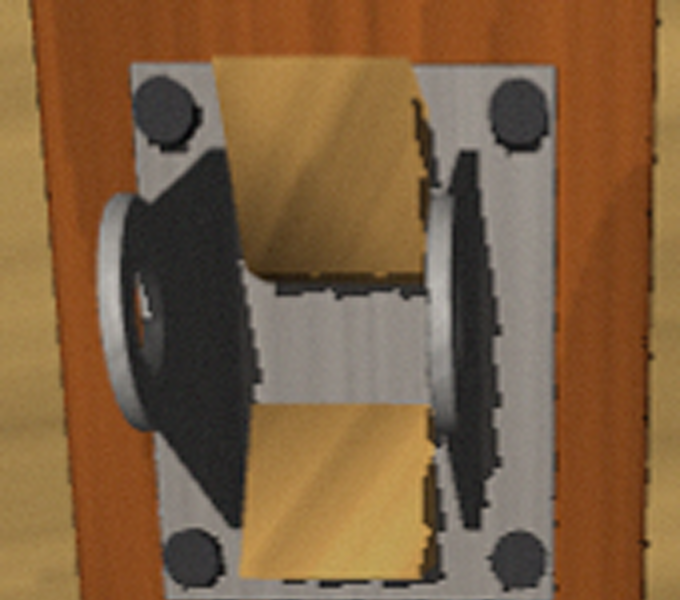

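Run:
```python
from h import *
C,im,d=load('w3'); P=cloud(C,d); Z=P[:,:,2]
hsv=cv2.cvtColor(im,cv2.COLOR_RGB2HSV)
b=np.zeros(Z.shape,bool); b[170:410,270:380]=1
m=b&(hsv[:,:,0]>100)&(hsv[:,:,0]<130)&(hsv[:,:,1]>120)
q=P[m]; q=q[~np.isnan(q[:,0])]
ex=np.array([np.cos(np.radians(-8.35)),np.sin(np.radians(-8.35))]);ey=np.array([-ex[1],ex[0]])
t=np.array([.4636,-.0934])
X=(q[:,:2]-t)@ex; Y=(q[:,:2]-t)@ey; z=q[:,2]-.2265
k=(z>.0)&(z<.04)
# circle fit r=50mm in X,z
from scipy.optimize import least_squares
f=least_squares(lambda p:np.hypot(X[k]-p[0],z[k]-p[1])-.05,[0,-.02],loss='soft_l1',f_scale=.001)
print('wheel centre rel TCP x,z',f.x, 'Y range',np.percentile(Y[k],[1,50,99]),k.sum(), np.abs(f.fun).mean())
for lo in (-.03,-.01,.01,.03):
    s=k&(X>lo)&(X<lo+.01); 
    if s.any(): print(lo,np.percentile(Y[s],[1,99]).round(4))
```

```text
wheel centre rel TCP x,z [ 0.00095633 -0.01890902] Y range [-0.01620815  0.00111907  0.01854838] 22301 0.00043604302611123465
-0.03 [-0.0161  0.0181]
-0.01 [-0.0162  0.0186]
0.01 [-0.0162  0.0186]
0.03 [-0.0162  0.0186]
```

```bash
python3 -c "
from h import *
go([.5648,-.0645,.20],-98.3)"
```

```text
t 5.47 pos [ 0.4636 -0.0934  0.2265] yaw -98.27 tilt 0.02 grip 0.41 F [-0.2 -0.2 -3.6]
shift [ 2.4   -1.078  0.663] turn 0.005 dist mm 108.5
```

```bash
python3 -m pendant '[[0.9,-0.4,0,0,0.8],[1.8,-0.8,0,0,0.8],[2.4,-1.08,0.1,0,0.8],[2.4,-1.08,0.6,0,0.8],[2.4,-1.08,0.6,0,0.8]]'; python3 -m pendant '[[0,0,0,0,0.8]]';python3 -c "
from h import *
snap('wrist','w4')
go([.5648,-.0645,.1164],-98.3)
C,im,d=load('w4'); P=cloud(C,d); Z=P[:,:,2]"
```

```text
clock: 6.1
position: [0.564, -0.0641, 0.2009]
ee_rot: [0.997, -0.072, -0.002, 0.001]
ft_force: [-0.2, -0.3, -3.2]
grip_width: 0.41
clock: 6.22
position: [0.5648, -0.0639, 0.203]
ee_rot: [0.997, -0.072, 0.0, 0.0]
ft_force: [-0.3, 0.3, -3.3]
grip_width: 0.415
t 6.28 pos [ 0.565  -0.0636  0.2033] yaw -98.21 tilt 0.06 grip 0.415 F [ 0.9 -0.3 -3.8]
shift [-0.003  0.024  2.172] turn 0.016 dist mm 86.9
```

View pics/w4.png

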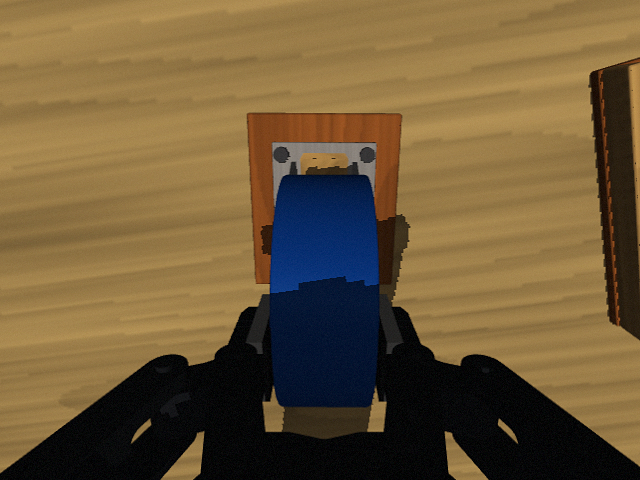

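```bash
python3 -m pendant '[[0,0.02,0.4,0,0.8],[0,0.02,0.8,0,0.8],[0,0.02,1.2,0,0.8],[0,0.02,1.4,0,0.8]]'; python3 -m pendant '[[0,0,0.2,0,0.8],[0,0,0.4,0,0.8],[0,0,0.5,0,0.8],[0,0,0.5,0,0.8]]';python3 -c "
from h import *
go([.5648,-.0645,.1164],-98.3)"
```

```text
clock: 6.78
position: [0.564, -0.0636, 0.1449]
ee_rot: [0.997, -0.071, -0.001, 0.0]
ft_force: [-0.2, -1.1, -3.2]
grip_width: 0.413
clock: 7.28
position: [0.5646, -0.0637, 0.1263]
ee_rot: [0.997, -0.071, -0.0, -0.0]
ft_force: [0.4, 1.3, -4.0]
grip_width: 0.41
t 7.28 pos [ 0.5646 -0.0637  0.1263] yaw -98.15 tilt 0.01 grip 0.41 F [ 0.4  1.3 -4. ]
shift [0.008 0.02  0.248] turn 0.025 dist mm 10.0
```

```bash
python3 -m pendant '[[0,0.01,0.1,0,0.8],[0,0.01,0.19,0,0.8],[0,0.01,0.19,0,0.8]]';python3 -c "
from h import *
go([.5648,-.0645,.1164],-98.3)"
```

```text
clock: 7.65
position: [0.5644, -0.0641, 0.1186]
ee_rot: [0.997, -0.071, -0.0, -0.0]
ft_force: [0.4, -0.1, -3.7]
grip_width: 0.412
t 7.65 pos [ 0.5644 -0.0641  0.1186] yaw -98.15 tilt 0.02 grip 0.412 F [ 0.4 -0.1 -3.7]
shift [0.011 0.009 0.055] turn 0.025 dist mm 2.3
```

```bash
python3 -m pendant '[[0,0,0.03,0,0.8],[0,0,0.055,0,0.8],[0,0,0.055,0,0.8]]';python3 -c "
from h import *
go([.5648,-.0645,.1164],-98.3)"
```

```text
clock: 8.02
position: [0.5646, -0.0641, 0.1166]
ee_rot: [0.997, -0.071, -0.0, -0.0]
ft_force: [0.9, -0.0, -3.8]
grip_width: 0.41
t 8.03 pos [ 0.5646 -0.0641  0.1166] yaw -98.15 tilt 0.01 grip 0.41 F [ 0.9 -0.  -3.8]
shift [0.008 0.01  0.005] turn 0.025 dist mm 0.5
```

```bash
python3 -m pendant '[[0,0,0.03,0,0.8],[0,0,0.03,0,0.8]]'; python3 -m pendant '[[0,0,0.02,0,0.8],[0,0,0.02,0,0.8]]'
```

```text
clock: 8.28
position: [0.5645, -0.0641, 0.1154]
ee_rot: [0.997, -0.071, -0.0, -0.0]
ft_force: [0.1, -0.2, -4.2]
grip_width: 0.409
clock: 8.52
position: [0.5647, -0.0642, 0.1151]
ee_rot: [0.997, -0.071, 0.0, -0.0]
ft_force: [-2.4, 0.2, 3.5]
grip_width: 0.416
```

```bash
python3 -m pendant '[[0,0,0,0,0.4],[0,0,0,0,0.3],[0,0,-0.5,0,0.2],[0,0,-1.5,0,0.1],[0,0,-2.7,0,0]]'; python3 -m pendant '[[-0.8,0,-0.3,0,0],[-1.5,0,-0.3,0,0],[-1.5,0,-0.3,0,0]]';python3 -c "
from h import *
snap('wrist','w5');snap('scene','s5')
go([.5,.3,.25],0)"
```

```text
clock: 9.15
position: [0.5643, -0.0643, 0.2248]
ee_rot: [0.997, -0.071, -0.0, 0.0]
ft_force: [1.3, 0.6, -0.4]
grip_width: 0.999
clock: 9.52
position: [0.5045, -0.0556, 0.236]
ee_rot: [0.997, -0.071, 0.001, -0.002]
ft_force: [1.3, 0.8, -0.6]
grip_width: 1.003
t 9.62 pos [ 0.5058 -0.0553  0.2357] yaw -98.12 tilt 0.13 grip 0.998 F [0.3 0.1 0.5]
shift [-1.396 -8.774 -0.345] turn -16.353 dist mm 355.7
```

View pics/w5.png

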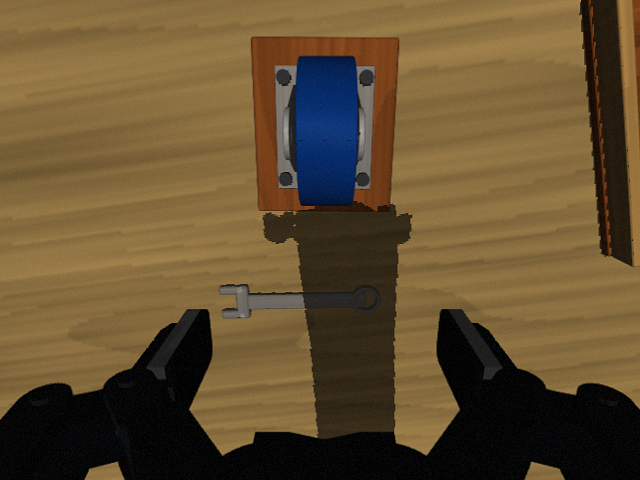

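View pics/s5.png

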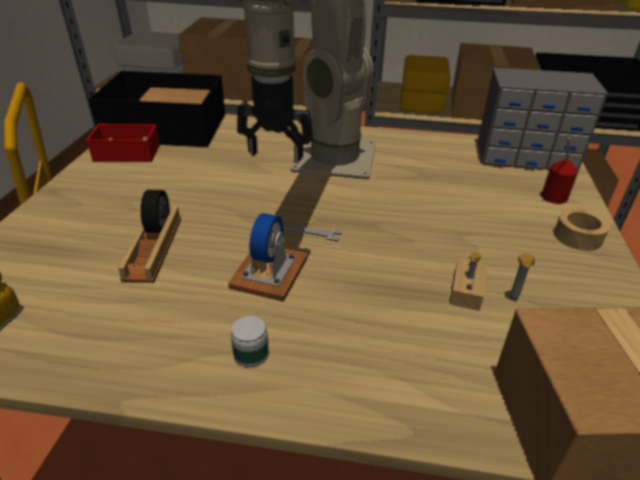

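```bash
python3 - <<'E'
from h import *
C,im,d=load('w5'); P=cloud(C,d); Z=P[:,:,2]
hsv=cv2.cvtColor(im,cv2.COLOR_RGB2HSV)
m=(hsv[:,:,0]>100)&(hsv[:,:,0]<130)&(hsv[:,:,1]>120)&(Z>.11)&(Z<.16)
m[220:]=0
q=P[m]
ex=np.array([np.cos(np.radians(-8.3)),np.sin(np.radians(-8.3))]);ey=np.array([-ex[1],ex[0]])
F=np.array([.5659,-.06355])
X=(q[:,:2]-F)@ex;Y=(q[:,:2]-F)@ey;z=q[:,2]
from scipy.optimize import least_squares
f=least_squares(lambda p:np.hypot(X-p[0],z-p[1])-.05,[0,.096],loss='soft_l1',f_scale=.001)
print(f.x,np.percentile(Y,[1,99]))
for a,b in((-.04,-.02),(-.02,0),(0,.02),(.02,.04)):
    s=(X>a)&(X<b); print(a,np.percentile(Y[s],[2,98]).round(4))
m2=(Z>.09)&(Z<.125)&~m&(hsv[:,:,1]<90); m2[:60]=0;m2[200:]=0;m2[:,:270]=0;m2[:,380:]=0
n,l,s,c=cv2.connectedComponentsWithStats(m2.astype(np.uint8))
for i in range(1,n):
    if s[i,4]>30: 
        k=P[l==i]; print(s[i],((k[:,:2]-F)@np.c_[ex,ey]).mean(0).round(4),k[:,2].max(),cv2.minAreaRect((k[:,:2]*1000).astype(np.float32)))
E
python3 -m pendant '[[-0.3,-1,0,-1.7,0.3],[-0.3,-2,0,-3.4,0.3],[-0.4,-3.2,0,-5.1,0.3],[-0.5,-4.4,0,-6.8,0.3],[-0.6,-5.6,0.1,-8.5,0.3]]'; python3 -c "
from h import *
go([.5492,.3598,.22],-8.3)"
```

```text
[-8.26550516e-05  9.59337264e-02] [-0.01868373  0.01602063]
-0.04 [-0.0182  0.0155]
-0.02 [-0.0186  0.0156]
0 [-0.0184  0.0155]
0.02 [-0.0182  0.0157]
[284 107   9  53 394] [0.0008 0.0244] 0.11471029031381907 ((569.81982421875, -39.051475524902344), (4.078241348266602, 34.88712692260742), 80.97179412841797)
[357 107   9  54 352] [ 0.0008 -0.0247] 0.11560752180927802 ((562.4432983398438, -88.28047943115234), (4.122616767883301, 35.567962646484375), 81.57857513427734)
clock: 10.25
position: [0.5142, 0.1712, 0.2309]
ee_rot: [0.93, 0.368, 0.0, 0.0]
ft_force: [0.3, -0.3, 1.0]
grip_width: 0.699
t 10.25 pos [0.5142 0.1712 0.2309] yaw -46.83 tilt 0.05 grip 0.699 F [ 0.3 -0.3  1. ]
shift [ 3.864 -2.839  0.271] turn -6.422 dist mm 192.1
```

```bash
python3 -m pendant '[[0.9,-0.7,0,-1.6,0.3],[1.8,-1.4,0,-3.2,0.3],[2.8,-2.1,0,-4.8,0.3],[3.86,-2.84,0.2,-6.4,0.3],[3.86,-2.84,0.2,-6.4,0.3]]'; python3 -m pendant '[[0,0,0,0,0.3]]'; python3 -c "
from h import *
snap('wrist','w6')
go([.5492,.3598,.22],-8.3)"
```

```text
clock: 10.88
position: [0.5483, 0.3625, 0.2197]
ee_rot: [0.756, 0.654, -0.002, -0.0]
ft_force: [-0.5, -0.3, -0.1]
grip_width: 0.699
clock: 11.0
position: [0.5499, 0.3572, 0.2219]
ee_rot: [0.759, 0.651, -0.001, 0.001]
ft_force: [0.3, -0.2, 0.3]
grip_width: 0.701
t 11.05 pos [0.55   0.3566 0.2225] yaw -8.89 tilt 0.06 grip 0.698 F [-0.1 -0.   0.9]
shift [ 0.076 -0.033  0.062] turn -0.099 dist mm 4.1
```

View pics/w6.png

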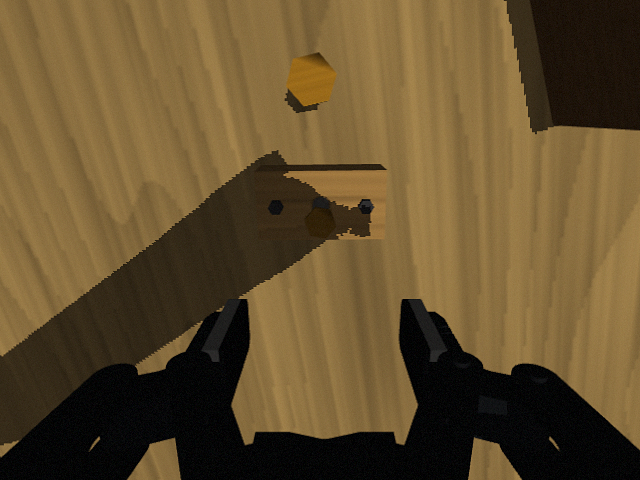

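Run:
```python
from h import *
C,im,d=load('w6'); P=cloud(C,d); Z=P[:,:,2]
for nm,(u0,u1,v0,v1,z0) in dict(A=(300,345,190,245,.08),B=(280,345,45,115,.09)).items():
    b=np.zeros(Z.shape,bool);b[v0:v1,u0:u1]=1
    m=b&(Z>z0)
    q=P[m]; print(nm,m.sum(),'topz',np.percentile(q[:,2],[50,90,99]).round(4))
    t=q[q[:,2]>np.percentile(q[:,2],60)-.004]; print(t.mean(0).round(4),cv2.minAreaRect((t[:,:2]*1000).astype(np.float32)), t.min(0).round(4),t.max(0).round(4))
b=np.zeros(Z.shape,bool);b[160:250,245:395]=1
q=P[b&(Z>.036)&(Z<.043)]; print('block',cv2.minAreaRect((q[:,:2]*1000).astype(np.float32)))
b=np.zeros(Z.shape,bool);b[190:245,300:345]=1
q=P[b&(Z>.045)&(Z<.08)]; print('shank',len(q)); 
for a in (.045,.055,.065,.075):
    s=q[(q[:,2]>a)&(q[:,2]<a+.01)]; 
    if len(s): print(a,s.mean(0).round(4),len(s))
print(plane(C,[[276,208],[366,207]],.046))
cv2.imwrite('pics/c6.png',cv2.resize(im[160:250,245:395],None,fx=5,fy=5,interpolation=cv2.INTER_CUBIC)[:,:,::-1]*1)
```

```text
A 733 topz [0.0958 0.0967 0.0974]
[0.5458 0.361  0.0958] ((545.911865234375, 360.68511962890625), (22.650535583496094, 20.193313598632812), 41.22882080078125) [0.5351 0.3491 0.092 ] [0.5565 0.3722 0.0977]
B 1951 topz [0.1102 0.1112 0.112 ]
[0.5553 0.4551 0.1102] ((555.315673828125, 455.05413818359375), (31.387378692626953, 27.612342834472656), 64.05074310302734) [0.5395 0.4407 0.1076] [0.5706 0.4691 0.1125]
block ((545.7109375, 360.38555908203125), (60.63963317871094, 110.28009796142578), 81.74339294433594)
shank 108
0.045 [0.5467 0.3658 0.0502] 39
0.055 [0.5469 0.3659 0.0597] 43
0.065 [0.5476 0.3665 0.0689] 26
[[0.50865042 0.36563635 0.046     ]
 [0.58300479 0.3549592  0.046     ]]
```

View pics/c6.png

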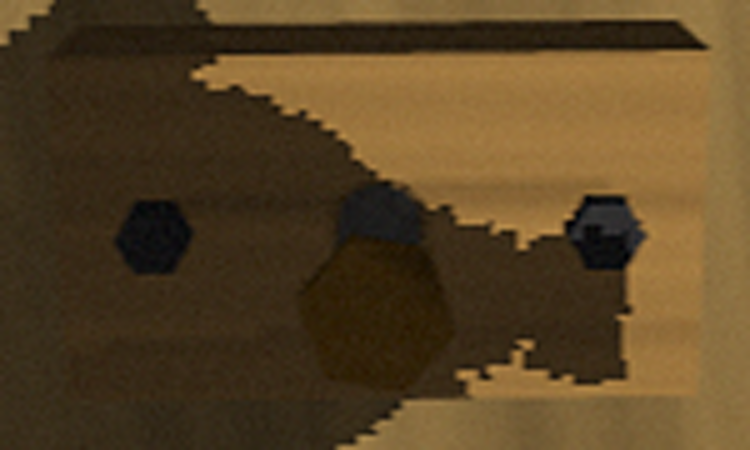

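```bash
python3 -c "
from h import *
go([.5459,.3605,.10],-8.3)"
```

```text
t 11.05 pos [0.55   0.3566 0.2225] yaw -8.89 tilt 0.06 grip 0.698 F [-0.1 -0.   0.9]
shift [ 0.084 -0.118  3.062] turn -0.099 dist mm 122.6
```

```bash
python3 -m pendant '[[0.08,-0.12,0,-0.1,0.45],[0.08,-0.12,1,-0.1,0.5],[0.08,-0.12,2,-0.1,0.5],[0.08,-0.12,2.5,-0.1,0.5],[0.08,-0.12,2.5,-0.1,0.5]]' 40; python3 -m pendant '[[0,0,0,0,0.5]]'; python3 -c "
from h import *
snap('wrist','w7')
go([.5459,.3605,.047],-8.3)"
```

```text
clock: 11.68
position: [0.5444, 0.3614, 0.1222]
ee_rot: [0.756, 0.655, -0.001, -0.0]
ft_force: [-0.7, -0.0, 0.5]
grip_width: 0.499
clock: 11.8
position: [0.5457, 0.3621, 0.1246]
ee_rot: [0.756, 0.655, 0.001, 0.0]
ft_force: [-0.6, -0.1, 0.8]
grip_width: 0.496
t 11.85 pos [0.5458 0.3622 0.1246] yaw -8.16 tilt 0.16 grip 0.499 F [ 0.3 -0.4  0.3]
shift [-0.045  0.005  1.94 ] turn 0.024 dist mm 77.6
```

View pics/w7.png

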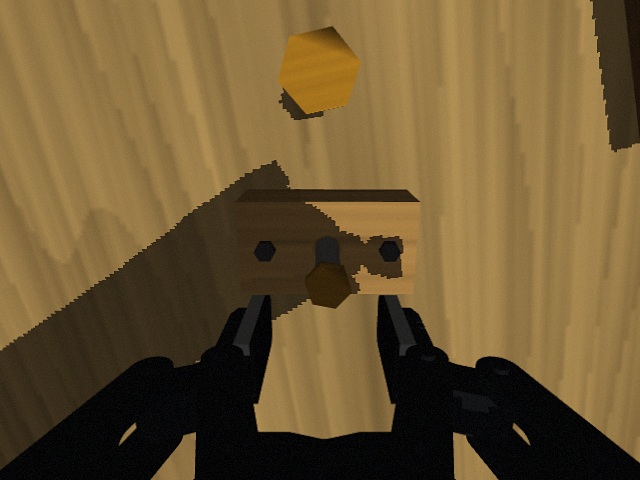

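```bash
python3 -m pendant '[[-0.04,0,0.7,0,0.5],[-0.04,0,1.4,0,0.5],[-0.04,0,1.9,0,0.5],[-0.04,0,1.92,0,0.5],[-0.04,0,1.92,0,0.5]]'; python3 -c "
from h import *
go([.5459,.3605,.047],-8.3)"
```

```text
clock: 12.48
position: [0.5454, 0.3605, 0.0471]
ee_rot: [0.756, 0.655, 0.001, 0.0]
ft_force: [-0.6, 0.4, 0.4]
grip_width: 0.496
t 12.47 pos [0.5454 0.3605 0.0471] yaw -8.16 tilt 0.09 grip 0.496 F [-0.6  0.4  0.4]
shift [0.002 0.013 0.003] turn 0.024 dist mm 0.6
```

```bash
python3 -m pendant '[[0,0,0,0,0.8],[0,0,0,0,1],[0,0,0,0,1],[0,0,0,0,1]]' 40; python3 -c "
from h import *
go([.5459,.3605,.047],-8.3)"
```

```text
clock: 12.98
position: [0.5453, 0.3606, 0.0469]
ee_rot: [0.756, 0.655, 0.001, -0.0]
ft_force: [-0.0, -0.1, 6.0]
grip_width: 0.188
t 12.97 pos [0.5453 0.3606 0.0469] yaw -8.15 tilt 0.11 grip 0.188 F [-0.  -0.1  6. ]
shift [-0.001  0.016 -0.002] turn 0.026 dist mm 0.6
```

```bash
python3 -m pendant '[[0,0,-0.3,0,1],[0,0,-0.7,0,1],[0,0,-1.3,0,1],[0,0,-1.8,0,1],[0,0,-1.8,0,1]]' 40; python3 -c "
from h import *
snap('wrist','w8');snap('scene','s8')
go([.5,.2,.1],-8.3)
C,im,d=load('s8'); cv2.imwrite('pics/c8.png',cv2.resize(im[170:320,400:560],None,fx=4,fy=4)[:,:,::-1])"
```

```text
clock: 13.6
position: [0.5455, 0.3607, 0.1201]
ee_rot: [0.756, 0.655, 0.002, -0.0]
ft_force: [0.2, -0.8, -1.5]
grip_width: 0.194
t 13.7 pos [0.5443 0.3601 0.1176] yaw -8.14 tilt 0.03 grip 0.192 F [-0.5  0.2 -1.1]
shift [-4.12  -0.529  0.44 ] turn 0.026 dist mm 167.1
```

View pics/w8.png

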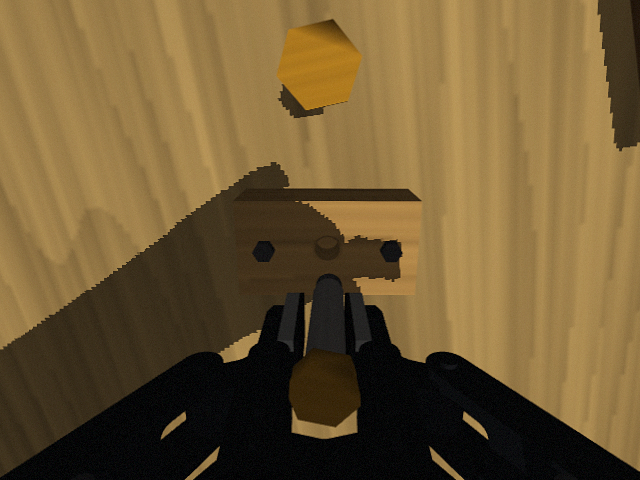

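View pics/c8.png

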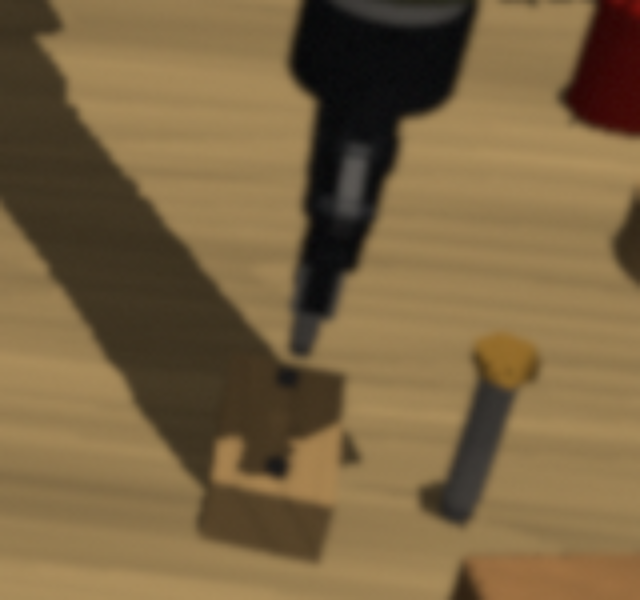

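```bash
python3 -c "
from h import *
go([.53,.14,.038],-8.3)"; python3 -m pendant '[[-1.2,-0.1,0,0,1],[-2.4,-0.1,0,0,1],[-3.6,-0.2,0,0,1],[-4.8,-0.2,0.3,0,1],[-5.4,-0.3,1,0,1]]'; python3 -m pendant '[[0,0,0.6,0,1],[0,0,0.8,0,1],[0,0,0.8,0,1]]'; python3 -c "
from h import *
go([.53,.14,.031],-8.3)"
```

```text
t 13.7 pos [0.5443 0.3601 0.1176] yaw -8.14 tilt 0.03 grip 0.192 F [-0.5  0.2 -1.1]
shift [-5.498  0.426  1.99 ] turn 0.026 dist mm 234.5
clock: 14.32
position: [0.502, 0.1454, 0.0776]
ee_rot: [0.756, 0.654, 0.0, 0.0]
ft_force: [0.8, 0.1, -1.5]
grip_width: 0.19
clock: 14.7
position: [0.5018, 0.1482, 0.0455]
ee_rot: [0.755, 0.655, -0.001, -0.0]
ft_force: [-0.4, -0.7, -0.7]
grip_width: 0.189
t 14.7 pos [0.5018 0.1482 0.0455] yaw -8.12 tilt 0.07 grip 0.189 F [-0.4 -0.7 -0.7]
shift [-0.102  0.726  0.362] turn 0.03 dist mm 32.7
```

```bash
python3 -m pendant '[[0,0,0.2,0,1],[0,0,0.3,0,1],[0,0,0.34,0,1],[0,0,0.36,0,1]]' 25; python3 -m pendant '[[0,0,0.03,0,1],[0,0,0.03,0,1]]'; python3 -c "
from h import *
go([.53,.14,.031],-8.3)"
```

```text
clock: 15.2
position: [0.5022, 0.1481, 0.0316]
ee_rot: [0.756, 0.655, 0.0, 0.0]
ft_force: [-0.2, -0.4, -1.4]
grip_width: 0.189
clock: 15.45
position: [0.5027, 0.1483, 0.0309]
ee_rot: [0.756, 0.655, 0.001, 0.0]
ft_force: [-1.3, 1.0, 4.5]
grip_width: 0.188
t 15.45 pos [0.5027 0.1483 0.0309] yaw -8.15 tilt 0.08 grip 0.188 F [-1.3  1.   4.5]
shift [-0.109  0.705 -0.002] turn 0.025 dist mm 28.5
```

```bash
python3 -m pendant '[[0.1,0,0.03,0,1],[0.22,0,0.04,0,1],[0.33,0,0.05,0,1],[0.43,0,0.07,0,1]]' 20; python3 -c "
from h import *
go([.53,.14,.031],-8.3); snap('wrist','w9');snap('scene','s9')
C,im,d=load('s9'); cv2.imwrite('pics/c9.png',cv2.resize(im[150:300,340:500],None,fx=4,fy=4)[:,:,::-1])"
```

```text
clock: 15.95
position: [0.506, 0.1658, 0.0287]
ee_rot: [0.756, 0.655, 0.001, 0.0]
ft_force: [0.5, 0.3, 8.2]
grip_width: 0.188
t 15.95 pos [0.506  0.1658 0.0287] yaw -8.15 tilt 0.18 grip 0.188 F [0.5 0.3 8.2]
shift [-0.554  0.686 -0.057] turn 0.026 dist mm 35.3
```

View pics/w9.png

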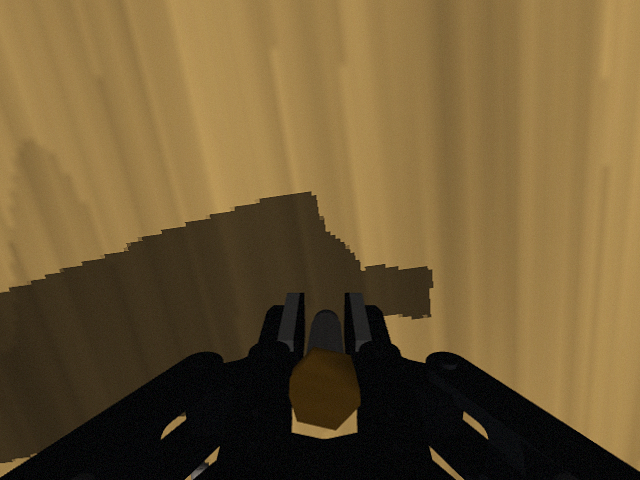

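View pics/c9.png

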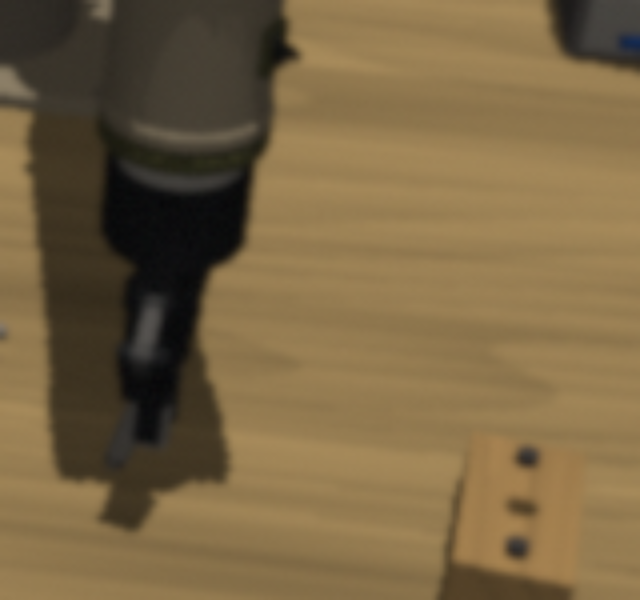

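```bash
python3 -m pendant '[[0.1,0,0.04,0,1],[0.2,0,0.09,0,1],[0.31,0,0.15,0,1],[0.4,0,0.21,0,1],[0.48,0,0.28,0,1]]' 20;  python3 -c "
from h import *
go([.53,.14,.031],-8.3); snap('scene','s10')
C,im,d=load('s10'); cv2.imwrite('pics/c10.png',cv2.resize(im[190:300,340:460],None,fx=5,fy=5)[:,:,::-1])"
```

```text
clock: 16.68
position: [0.5097, 0.1866, 0.0182]
ee_rot: [0.755, 0.655, 0.003, 0.0]
ft_force: [1.3, 5.9, 10.2]
grip_width: 0.192
t 16.68 pos [0.5097 0.1866 0.0182] yaw -8.09 tilt 0.36 grip 0.192 F [ 1.3  5.9 10.2]
shift [-1.08   0.668 -0.321] turn 0.036 dist mm 52.4
```

View pics/c10.png

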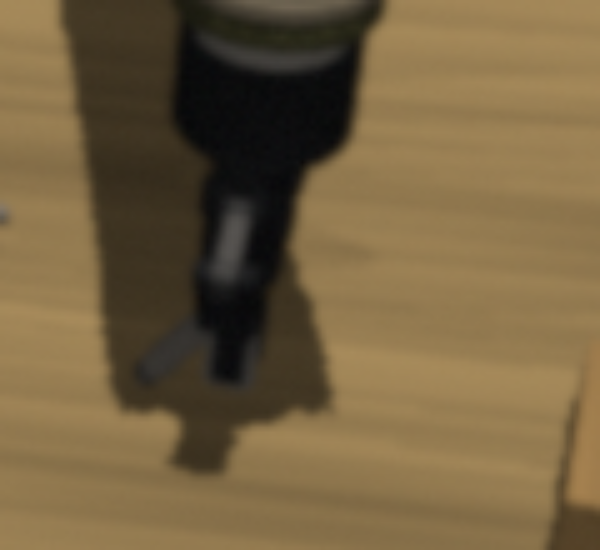

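```bash
python3 -m pendant '[[0.07,0,0.08,0,1],[0.14,0,0.16,0,1],[0.2,0,0.25,0,1],[0.26,0,0.34,0,1],[0.28,0,0.36,0,1]]' 20;  python3 -c "
from h import *
go([.53,.14,.031],-8.3); snap('scene','s11')
C,im,d=load('s11'); cv2.imwrite('pics/c11.png',cv2.resize(im[190:300,340:460],None,fx=5,fy=5)[:,:,::-1])"
```

```text
clock: 17.35
position: [0.5086, 0.195, 0.0014]
ee_rot: [0.756, 0.655, -0.0, -0.0]
ft_force: [0.3, 1.5, 1.0]
grip_width: 0.186
t 17.35 pos [0.5086 0.195  0.0014] yaw -8.15 tilt 0.04 grip 0.186 F [0.3 1.5 1. ]
shift [-1.286  0.724 -0.738] turn 0.025 dist mm 66.0
```

View pics/c11.png

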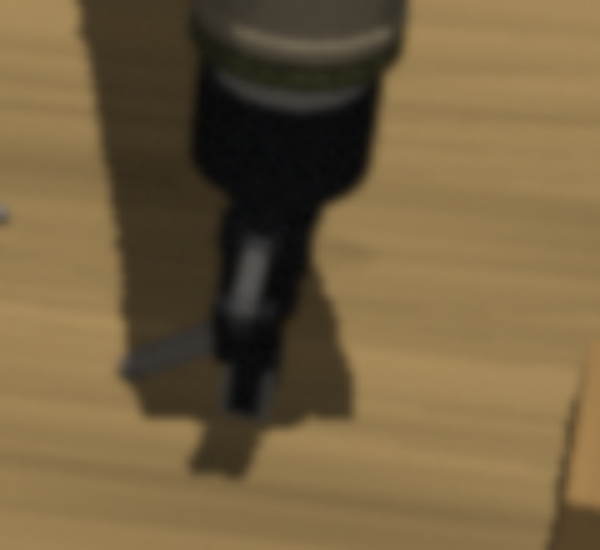

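```bash
python3 -m pendant '[[0,0,0,0,0.75],[0,0,0,0,0.5],[0,0,-0.1,0,0.3],[0,0,-0.5,0,0.3],[0,0,-1.5,0,0.3]]' 20; python3 -m pendant '[[0,0,-1,0,0.3],[0,0,-1.5,0,0.3],[0,0,-1.5,0,0.3]]'; python3 -c "
from h import *
snap('wrist','w12'); go([.53,.14,.031],-8.3)"
```

```text
clock: 18.02
position: [0.508, 0.1946, 0.0623]
ee_rot: [0.756, 0.655, -0.001, -0.0]
ft_force: [-0.2, 0.9, 0.4]
grip_width: 0.698
clock: 18.4
position: [0.5099, 0.1956, 0.1242]
ee_rot: [0.756, 0.655, 0.002, 0.0]
ft_force: [0.3, -0.0, 0.2]
grip_width: 0.701
t 18.45 pos [0.5092 0.1954 0.1228] yaw -8.15 tilt 0.11 grip 0.699 F [-1.4 -0.2 -0.4]
shift [-1.301  0.709  2.293] turn 0.026 dist mm 109.2
```

View pics/w12.png

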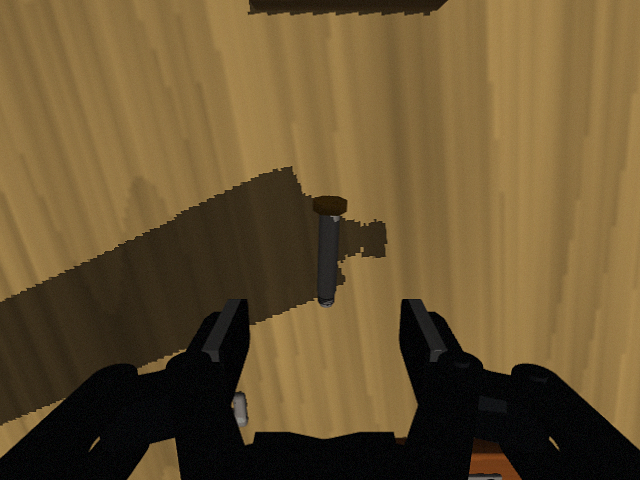

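```bash
cat > bolt.py <<'E'
from h import *
import sys
C,im,d=load(sys.argv[1]); P=cloud(C,d); Z=P[:,:,2]
u0,u1,v0,v1=map(int,sys.argv[2:6])
b=np.zeros(Z.shape,bool);b[v0:v1,u0:u1]=1
m=b&(Z>.006)&(Z<.03)
q=P[m]; r=cv2.minAreaRect((q[:,:2]*1000).astype(np.float32)); print(m.sum(),r,q[:,2].max())
hd=P[b&(Z>.0155)]; print('head',hd.mean(0).round(4) if len(hd) else None)
th=np.radians(81.85); ax=np.array([np.cos(th),np.sin(th)]); n=np.array([-ax[1],ax[0]])
c=q[:,:2].mean(0)
s=(q[:,:2]-c)@ax; t=(q[:,:2]-c)@n
print('extent',s.min().round(4),s.max().round(4))
xs=[];ys=[]
for a in np.arange(s.min(),s.max(),.006):
    k=(s>=a)&(s<a+.006)
    lo,hi=np.percentile(t[k],[2,98]); print(round(a+.003-s.min(),4),lo.round(4),hi.round(4),'mid',round((lo+hi)/2,4),'z',np.percentile(q[k,2],95).round(4))
    if .012<a-s.min()<.064: xs.append(a+.003);ys.append((lo+hi)/2)
f=np.polyfit(xs,ys,1); print('yaw',81.85+np.degrees(np.arctan(f[0])))
g=lambda a:(c+ax*(s.min()+a)+n*np.polyval(f,s.min()+a)).round(4)
print('tip',g(0),'axle_center(45)',g(.045),'grip(58)',g(.058),'head end',g(.08))
E
python3 bolt.py w12 305 352 185 315
```

```text
2299 ((508.6406555175781, 179.1160125732422), (80.8922348022461, 22.956981658935547), 79.63042449951172) 0.0219386093174766
head [0.5136 0.2069 0.0179]
extent -0.0478 0.0333
0.003 -0.0043 0.0074 mid 0.0015 z 0.0129
0.009 -0.0042 0.0074 mid 0.0016 z 0.0135
0.015 -0.0057 0.0073 mid 0.0008 z 0.0143
0.021 -0.0055 0.0073 mid 0.0009 z 0.0145
0.027 -0.0063 0.0073 mid 0.0005 z 0.015
0.033 -0.0062 0.0073 mid 0.0005 z 0.0152
0.039 -0.0061 0.0065 mid 0.0002 z 0.0156
0.045 -0.0067 0.0065 mid -0.0001 z 0.016
0.051 -0.0066 0.0065 mid -0.0001 z 0.0163
0.057 -0.0073 0.0065 mid -0.0004 z 0.0166
0.063 -0.0072 0.0057 mid -0.0007 z 0.0166
0.069 -0.0071 0.0057 mid -0.0007 z 0.0175
0.075 -0.0124 0.0097 mid -0.0013 z 0.021
0.081 -0.0116 0.009 mid -0.0013 z 0.0205
yaw 79.79379732141675
tip [0.5016 0.1393] axle_center(45) [0.5096 0.1836] grip(58) [0.5119 0.1964] head end [0.5158 0.218 ]
```

```bash
python3 -c "
from h import *
go([.5118,.1959,.002],-10.2)"; python3 -m pendant '[[0,0.08,1,0.3,0.4],[0,0.08,2,0.3,0.5],[0,0.08,2.6,0.3,0.5],[0,0.08,2.8,0.3,0.5],[0,0.08,2.8,0.3,0.5]]' 40;python3 -c "
from h import *
go([.5118,.1959,.002],-10.2)"
```

```text
t 18.45 pos [0.5092 0.1954 0.1228] yaw -8.15 tilt 0.11 grip 0.699 F [-1.4 -0.2 -0.4]
shift [0.017 0.06  3.019] turn 0.342 dist mm 120.8
clock: 19.08
position: [0.5119, 0.1944, 0.0097]
ee_rot: [0.766, 0.643, -0.001, 0.0]
ft_force: [0.4, 0.3, 0.0]
grip_width: 0.499
t 19.07 pos [0.5119 0.1944 0.0097] yaw -9.96 tilt 0.06 grip 0.499 F [0.4 0.3 0. ]
shift [ 0.037 -0.008  0.191] turn 0.039 dist mm 7.8
```

```bash
python3 -m pendant '[[0.03,0,0.15,0.04,0.6],[0.03,0,0.18,0.04,0.7],[0.03,0,0.18,0.04,0.85],[0.03,0,0.18,0.04,1],[0.03,0,0.18,0.04,1]]' 40;python3 -m pendant '[[0,0,0,0,1]]';python3 -c "
from h import *
go([.5118,.1959,.002],-10.2)"
```

```text
clock: 19.7
position: [0.5125, 0.196, 0.003]
ee_rot: [0.767, 0.642, 0.0, -0.0]
ft_force: [-0.1, -0.2, 2.7]
grip_width: 0.143
clock: 19.82
position: [0.5125, 0.196, 0.003]
ee_rot: [0.767, 0.641, 0.0, -0.0]
ft_force: [0.1, 0.5, 3.5]
grip_width: 0.141
t 19.82 pos [0.5125 0.196  0.003 ] yaw -10.19 tilt 0.03 grip 0.141 F [0.1 0.5 3.5]
shift [-0.006 -0.016  0.024] turn 0.001 dist mm 1.2
```

```bash
python3 -m pendant '[[0,0,-0.4,0,1],[0,0,-1,0,1],[0,0,-2,0,1],[0,0,-2.4,0,1]]' 40;python3 -c "
from h import *
go([.5804,.035,.098],-8.3)"
```

```text
clock: 20.32
position: [0.5132, 0.1961, 0.1013]
ee_rot: [0.767, 0.641, 0.002, 0.0]
ft_force: [-0.5, 0.2, -2.0]
grip_width: 0.144
t 20.32 pos [0.5132 0.1961 0.1013] yaw -10.21 tilt 0.18 grip 0.144 F [-0.5  0.2 -2. ]
shift [-3.666  2.366  0.08 ] turn -0.318 dist mm 174.6
```

```bash
python3 -m pendant '[[-0.8,0.7,0,0,1],[-1.6,1.4,0,-0.3,1],[-2.4,2.2,0,-0.32,1],[-3.0,2.37,0,-0.32,1],[-3.0,2.37,0,-0.32,1]]';python3 -m pendant '[[0,0,0,0,1]]'; python3 -c "
from h import *
snap('wrist','w14');snap('scene','s14');snap('top','t14')
go([.5804,.035,.098],-8.3)
C,im,d=load('s14'); cv2.imwrite('pics/c14.png',cv2.resize(im[190:310,220:380],None,fx=5,fy=5)[:,:,::-1])"
```

```text
clock: 20.95
position: [0.5842, 0.0581, 0.0985]
ee_rot: [0.758, 0.653, -0.001, 0.0]
ft_force: [0.9, 0.6, -0.3]
grip_width: 0.144
clock: 21.08
position: [0.584, 0.062, 0.0985]
ee_rot: [0.756, 0.655, -0.0, -0.0]
ft_force: [-0.6, -0.5, -1.7]
grip_width: 0.144
t 21.23 pos [0.5841 0.0624 0.0986] yaw -8.16 tilt 0.04 grip 0.146 F [ 0.   0.6 -1.2]
shift [-0.691  0.006  0.014] turn 0.023 dist mm 27.6
```

View pics/w14.png

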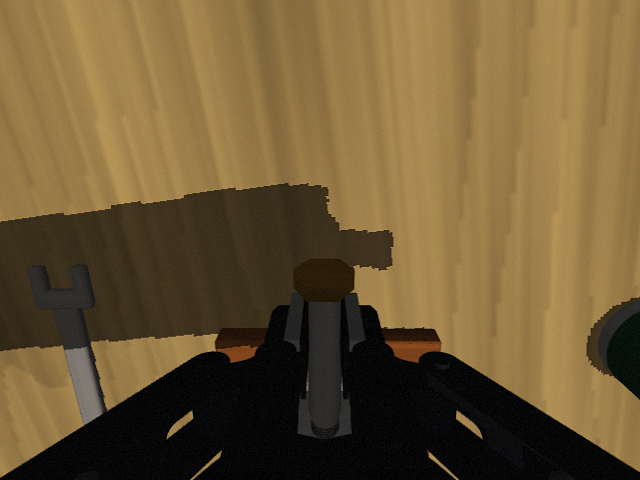

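View pics/c14.png

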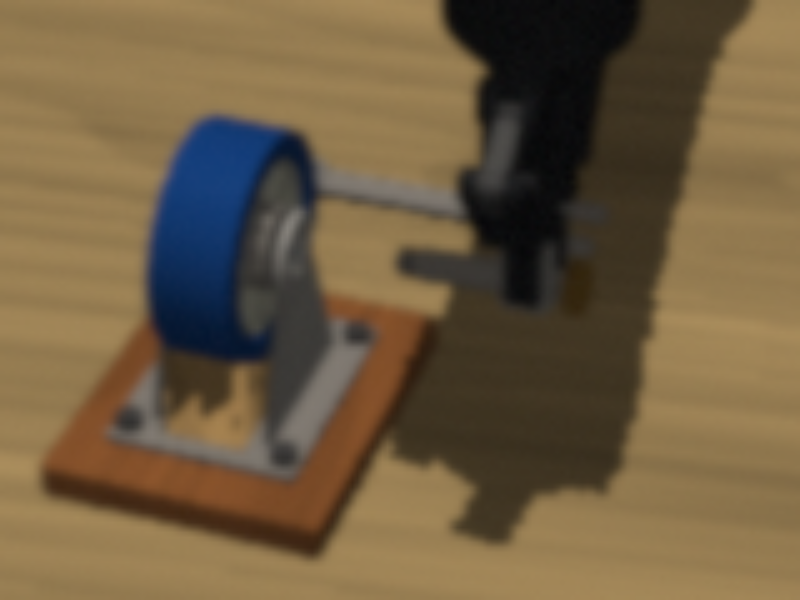

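Run:
```python
from h import *
ex=np.array([np.cos(np.radians(-8.3)),np.sin(np.radians(-8.3))]);ey=np.array([-ex[1],ex[0]])
T=np.array([.5841,.0624])
C,im,d=load('w14'); P=cloud(C,d); Z=P[:,:,2]
b=np.zeros(Z.shape,bool);b[255:445,290:358]=1
m=b&(Z>.08)&(Z<.13)
q=P[m]; X=(q[:,:2]-T)@ex; Y=(q[:,:2]-T)@ey; z=q[:,2]
k=abs(X)<.013; X,Y,z=X[k],Y[k],z[k]
print(Y.min(),Y.max())
for a in np.arange(-.066,.03,.006):
    s=(Y>=a)&(Y<a+.006)
    if s.sum()>5: print(round(a+.003,3),s.sum(),'X',np.percentile(X[s],[3,97]).round(4),'ztop',np.percentile(z[s],95).round(4))
# scene
C,im,d=load('s14'); P=cloud(C,d); Z=P[:,:,2]
b=np.zeros(Z.shape,bool);b[235:255,298:322]=1
m=b&(Z>.075)&(Z<.13)
q=P[m]; X=(q[:,:2]-T)@ex; Y=(q[:,:2]-T)@ey; z=q[:,2]
for a in np.arange(-.066,-.01,.006):
    s=(Y>=a)&(Y<a+.006)
    if s.sum()>3: print('sc',round(a+.003,3),s.sum(),'z',np.percentile(z[s],[5,95]).round(4),'X',np.percentile(X[s],[5,95]).round(4))
```

```text
-0.05737093136738877 0.023272516183524116
-0.057 62 X [-0.0059  0.0042] ztop 0.1077
-0.051 272 X [-0.0072  0.0042] ztop 0.1084
-0.045 309 X [-0.008   0.0048] ztop 0.1094
-0.039 367 X [-0.0079  0.0048] ztop 0.1097
-0.033 376 X [-0.0079  0.0047] ztop 0.1101
-0.027 396 X [-0.0082  0.0046] ztop 0.1104
-0.021 402 X [-0.0081  0.0045] ztop 0.1107
-0.015 397 X [-0.0076  0.004 ] ztop 0.1111
-0.009 468 X [-0.008   0.0043] ztop 0.1248
-0.003 492 X [-0.008   0.0042] ztop 0.1232
0.003 536 X [-0.008   0.0042] ztop 0.1234
0.009 1534 X [-0.0126  0.0095] ztop 0.1286
0.015 609 X [-0.0122  0.0084] ztop 0.1161
0.021 1634 X [-0.0117  0.0078] ztop 0.1161
sc -0.057 5 z [0.1032 0.1055] X [0.0013 0.0075]
sc -0.051 16 z [0.0979 0.107 ] X [-0.0021  0.007 ]
sc -0.045 14 z [0.0999 0.1082] X [0.0009 0.0081]
sc -0.039 22 z [0.0972 0.1088] X [-0.0015  0.0075]
sc -0.033 20 z [0.0993 0.109 ] X [-0.0021  0.0075]
sc -0.027 19 z [0.0989 0.1098] X [0.0007 0.0078]
sc -0.021 21 z [0.0996 0.1106] X [-0.0022  0.0081]
sc -0.015 19 z [0.0989 0.1101] X [-0.0023  0.0066]
sc -0.009 11 z [0.1025 0.1234] X [0.0106 0.0141]
```

Run:
```python
from h import *
ex=np.array([np.cos(np.radians(-8.3)),np.sin(np.radians(-8.3))]);ey=np.array([-ex[1],ex[0]])
F=np.array([.5665,-.0648]); T=np.array([.5841,.0624]); print('T rel F',(T-F)@ex,(T-F)@ey)
from scipy.optimize import least_squares
for tag,(u0,u1,v0,v1) in dict(s14=(240,300,205,280),t14=(345,420,205,295)).items():
    C,im,d=load(tag); P=cloud(C,d); Z=P[:,:,2]; hsv=cv2.cvtColor(im,cv2.COLOR_RGB2HSV)
    b=np.zeros(Z.shape,bool);b[v0:v1,u0:u1]=1
    bl=b&(hsv[:,:,0]>100)&(hsv[:,:,0]<130)&(hsv[:,:,1]>120)
    q=P[bl&(Z>.06)&(Z<.16)]; X=(q[:,:2]-F)@ex;Y=(q[:,:2]-F)@ey;z=q[:,2]
    k=(Y>-.025)&(Y<.0135)
    f=least_squares(lambda p:np.hypot(X[k]-p[0],z[k]-p[1])-.05,[0,.096],loss='soft_l1',f_scale=.001)
    print(tag,'wheel',f.x,np.percentile(Y,[2,98]),len(X),np.abs(f.fun).mean())
    g=b&~bl&(hsv[:,:,1]<70)&(Z>.085)&(Z<.125)
    q=P[g]; X=(q[:,:2]-F)@ex;Y=(q[:,:2]-F)@ey;z=q[:,2]; print('eye n',g.sum(), np.c_[X,Y,z].min(0).round(4),np.c_[X,Y,z].max(0).round(4))
    hi=z>.105; 
C,im,d=load('t14'); P=cloud(C,d); Z=P[:,:,2]
cv2.imwrite('pics/ct14.png',cv2.resize(im[190:300,300:420],None,fx=5,fy=5,interpolation=cv2.INTER_CUBIC)[:,:,::-1])
```

```text
T rel F -0.0009464548797099775 0.12840834950719002
s14 wheel [0.00084977 0.09514937] [-0.01393639  0.01957628] 820 0.0010863327183219908
eye n 293 [-0.0484 -0.0167  0.0851] [0.0536 0.0304 0.1246]
t14 wheel [0.0036369  0.09767142] [-0.0166322  0.0174936] 857 0.0012609973842647247
eye n 123 [-0.0457 -0.0257  0.0856] [0.0199 0.0283 0.1215]
```

View pics/ct14.png

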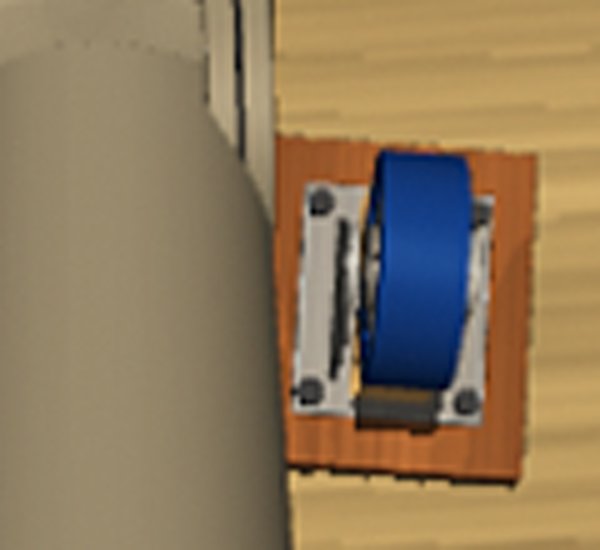

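```bash
python3 -m pendant '[[-0.3,0.02,0.06,0.02,1],[-0.6,0.02,0.09,0.02,1],[-0.9,0.02,0.11,0.02,1],[-1,0.02,0.11,0.02,1],[-1,0.02,0.11,0.02,1]]' 30; python3 -m pendant '[[0,0,0,0,1]]'
cat > ins.py <<'E'
from h import *
import sys
ex=np.array([np.cos(np.radians(-8.3)),np.sin(np.radians(-8.3))]);ey=np.array([-ex[1],ex[0]])
F=np.array([.5665,-.0648])
o=manip.get_obs(); p=np.array(o['position']); X,Y=(p[:2]-F)@np.c_[ex,ey]
Rm=R.from_quat(o['ee_rot']).as_matrix()
print('t',round(o['clock'],2),'X %.2f Y %.2f z %.2f mm'%(X*1e3,Y*1e3,p[2]*1e3),'want z %.2f'%(91.3+(Y*1e3-38)*.055),'tip Y %.1f'%(Y*1e3-57.4),'yaw',np.degrees(np.arctan2(Rm[1,1],Rm[0,1])).round(2),'F along ex,ey,z',np.round([np.dot(o['ft_force'][:2],ex),np.dot(o['ft_force'][:2],ey),o['ft_force'][2]],1),'grip',round(o['grip_width'],3))
if len(sys.argv)>1:
    tag=sys.argv[1]; C,im,d=snap('scene',tag); cv2.imwrite(f'pics/c{tag}.png',cv2.resize(im[195:285,230:350],None,fx=6,fy=6,interpolation=cv2.INTER_CUBIC)[:,:,::-1])
E
python3 ins.py s15
```

```text
clock: 21.85
position: [0.5794, 0.021, 0.0944]
ee_rot: [0.757, 0.653, 0.0, -0.0]
ft_force: [-0.5, -0.1, -1.6]
grip_width: 0.148
clock: 21.98
position: [0.5795, 0.0218, 0.0943]
ee_rot: [0.757, 0.654, 0.0, -0.0]
ft_force: [0.1, -0.2, -1.3]
grip_width: 0.147
t 21.98 X 0.34 Y 87.60 z 94.30 mm want z 94.03 tip Y 30.2 yaw -8.35 F along ex,ey,z [ 0.1 -0.2 -1.3] grip 0.147
```

View pics/cs15.png

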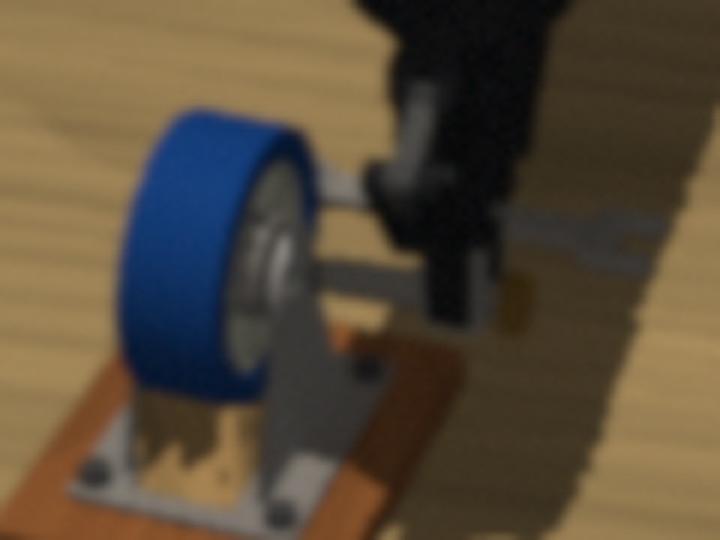

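```bash
python3 -m pendant '[[-0.1,0,0.01,0,1],[-0.2,0,0.015,0,1],[-0.3,0,0.02,0,1],[-0.3,0,0.02,0,1]]' 30; python3 ins.py
```

```text
clock: 22.52
position: [0.5776, 0.0089, 0.0935]
ee_rot: [0.757, 0.653, 0.0, 0.0]
ft_force: [0.6, -0.3, -1.1]
grip_width: 0.142
t 22.52 X 0.33 Y 74.50 z 93.51 mm want z 93.31 tip Y 17.1 yaw -8.44 F along ex,ey,z [ 0.6 -0.2 -1.1] grip 0.142
```

```bash
python3 -m pendant '[[-0.12,0,0.01,-0.01,1],[-0.24,0,0.02,-0.02,1],[-0.36,0,0.025,-0.02,1],[-0.36,0,0.025,-0.02,1]]' 30; python3 ins.py
```

```text
clock: 23.02
position: [0.5755, -0.0054, 0.0925]
ee_rot: [0.757, 0.654, -0.0, 0.0]
ft_force: [0.5, 0.3, -1.8]
grip_width: 0.143
t 23.02 X 0.29 Y 60.04 z 92.52 mm want z 92.51 tip Y 2.6 yaw -8.32 F along ex,ey,z [ 0.4  0.4 -1.8] grip 0.143
```

```bash
python3 -m pendant '[[-0.15,0,0.01,0,1],[-0.3,0,0.02,0,1],[-0.42,0,0.025,0,1],[-0.5,0,0.03,0,1],[-0.5,0,0.03,0,1]]' 30; python3 ins.py s16
```

```text
clock: 23.65
position: [0.5727, -0.025, 0.0914]
ee_rot: [0.756, 0.654, 0.0, 0.0]
ft_force: [0.4, -0.2, -0.9]
grip_width: 0.142
t 23.65 X 0.37 Y 40.31 z 91.35 mm want z 91.43 tip Y -17.1 yaw -8.3 F along ex,ey,z [ 0.4 -0.2 -0.9] grip 0.142
```

View pics/cs16.png

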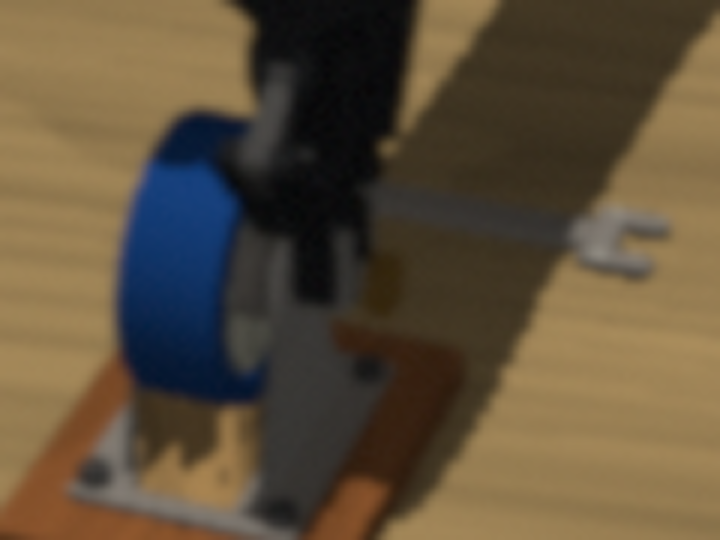

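```bash
python3 -m pendant '[[0,0,0,0,0.7],[0,0,0,0,0.5],[0,0,0,0,0.4]]' 30; python3 ins.py; python3 -m pendant '[[0.3,0,0,0,0.4],[0.7,0,0,0,0.4],[1.15,0,0,0,0.4],[1.15,0,0,0,0.4]]'; python3 ins.py s17
```

```text
clock: 24.08
position: [0.5727, -0.0245, 0.0913]
ee_rot: [0.756, 0.654, 0.0, -0.0]
ft_force: [-0.3, 0.4, 0.5]
grip_width: 0.602
t 24.07 X 0.30 Y 40.81 z 91.31 mm want z 91.45 tip Y -16.6 yaw -8.26 F along ex,ey,z [-0.4  0.4  0.5] grip 0.602
clock: 24.58
position: [0.5795, 0.0236, 0.0911]
ee_rot: [0.755, 0.656, 0.0, -0.0]
ft_force: [-0.4, -0.3, 0.6]
grip_width: 0.602
t 24.57 X 0.09 Y 89.40 z 91.11 mm want z 94.13 tip Y 32.0 yaw -8.06 F along ex,ey,z [-0.3 -0.3  0.6] grip 0.602
```

View pics/cs17.png

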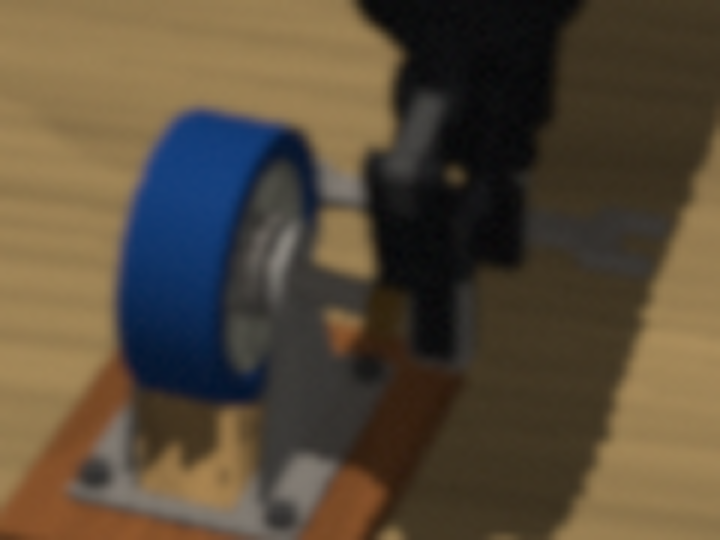

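```bash
python3 -m pendant '[[0,0,0.1,0.04,0.8],[0,0,0.12,0.04,1],[0,0,0.12,0.04,1],[0,0,0.12,0.04,1]]' 30; python3 -m pendant '[[-0.2,0,0,0,1],[-0.4,0,0,0,1],[-0.55,0,0,0,1],[-0.55,0,0,0,1]]'; python3 ins.py s18
```

```text
clock: 25.12
position: [0.5793, 0.0207, 0.0865]
ee_rot: [0.758, 0.653, 0.0, -0.0]
ft_force: [-0.1, -0.9, -0.7]
grip_width: 0.0
clock: 25.62
position: [0.5767, 0.0003, 0.0873]
ee_rot: [0.757, 0.653, 0.001, -0.0]
ft_force: [-1.0, 6.6, 4.8]
grip_width: -0.002
t 25.62 X 0.66 Y 65.92 z 87.31 mm want z 92.84 tip Y 8.5 yaw -8.47 F along ex,ey,z [-1.9  6.4  4.8] grip -0.002
```

View pics/cs18.png

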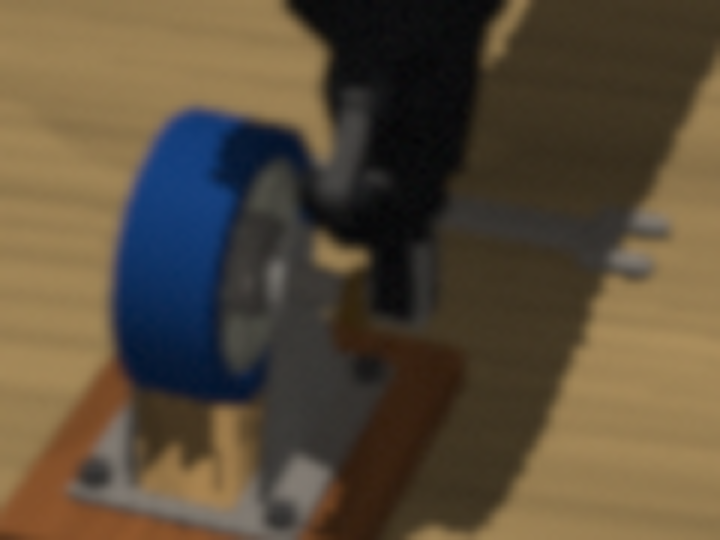

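```bash
python3 -m pendant '[[-0.05,0,0,0,1],[-0.1,0,0,0,1],[-0.15,0,0,0,1],[-0.15,0,0,0,1]]'; python3 ins.py s19
```

```text
clock: 26.18
position: [0.576, -0.0046, 0.0875]
ee_rot: [0.757, 0.653, 0.002, -0.001]
ft_force: [0.0, 5.3, 4.0]
grip_width: 0.0
t 26.18 X 0.68 Y 60.97 z 87.46 mm want z 92.56 tip Y 3.6 yaw -8.4 F along ex,ey,z [-0.7  5.3  4. ] grip 0.0
```

View pics/cs19.png

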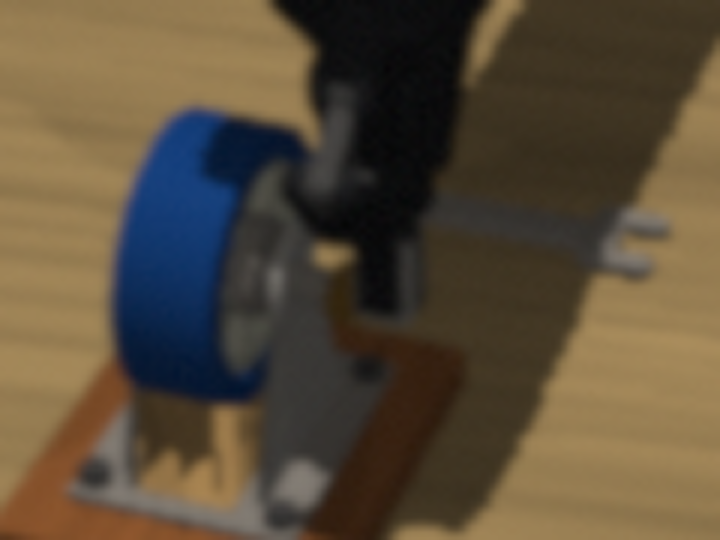

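```bash
python3 -m pendant '[[-0.08,0,0,0,1],[-0.16,0,0,0,1],[-0.24,0,0,0,1],[-0.24,0,0,0,1]]'; python3 ins.py s20
python3 - <<'E'
from h import *
C,im,d=load('s20'); P=cloud(C,d); Z=P[:,:,2]; hsv=cv2.cvtColor(im,cv2.COLOR_RGB2HSV)
ex=np.array([np.cos(np.radians(-8.3)),np.sin(np.radians(-8.3))]);ey=np.array([-ex[1],ex[0]]);F=np.array([.5665,-.0648])
b=np.zeros(Z.shape,bool); b[235:262,278:300]=1
m=b&(hsv[:,:,0]>10)&(hsv[:,:,0]<30)&(hsv[:,:,1]>150)&(Z>.07)
q=P[m]; print(m.sum(),np.c_[(q[:,:2]-F)@ex,(q[:,:2]-F)@ey,q[:,2]].min(0).round(4),np.c_[(q[:,:2]-F)@ex,(q[:,:2]-F)@ey,q[:,2]].max(0).round(4))
E
```

```text
clock: 26.72
position: [0.5735, -0.0172, 0.0864]
ee_rot: [0.758, 0.652, -0.0, 0.0]
ft_force: [-0.6, 0.0, -0.4]
grip_width: -0.002
t 26.73 X 0.04 Y 48.11 z 86.36 mm want z 91.86 tip Y -9.3 yaw -8.57 F along ex,ey,z [-0.6 -0.1 -0.4] grip -0.002
17 [0.0028 0.0315 0.0891] [0.014  0.0374 0.1052]
```

View pics/cs20.png

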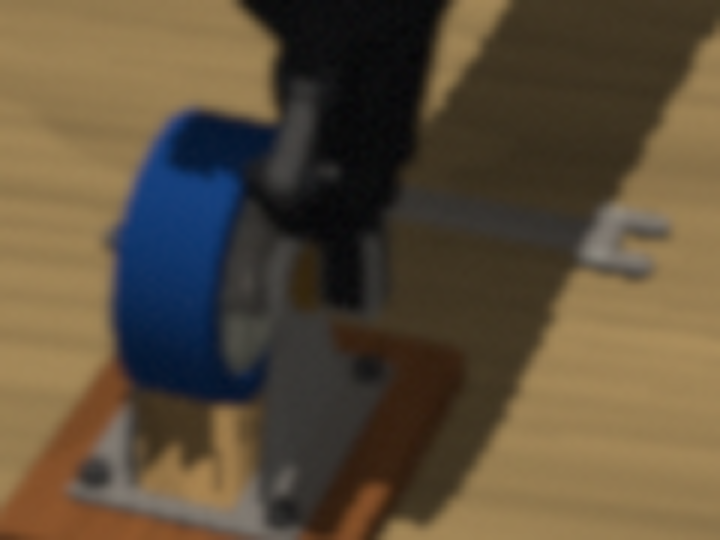

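```bash
python3 -m pendant '[[-0.03,0,0,0.04,1],[-0.06,0,0,0.04,1],[-0.06,0,0,0.04,1]]'; python3 ins.py; python3 -m pendant '[[-0.03,0,0,0,1],[-0.05,0,0,0,1],[-0.05,0,0,0,1]]'; python3 ins.py
```

```text
clock: 27.15
position: [0.5734, -0.0182, 0.0864]
ee_rot: [0.759, 0.651, 0.0, -0.0]
ft_force: [0.3, 2.1, -0.1]
grip_width: 0.003
t 27.15 X 0.08 Y 47.09 z 86.45 mm want z 91.80 tip Y -10.3 yaw -8.73 F along ex,ey,z [-0.   2.1 -0.1] grip 0.003
clock: 27.52
position: [0.5733, -0.0183, 0.0865]
ee_rot: [0.758, 0.652, 0.001, -0.001]
ft_force: [-0.3, 8.1, -0.0]
grip_width: 0.001
t 27.52 X 0.06 Y 47.01 z 86.50 mm want z 91.80 tip Y -10.4 yaw -8.64 F along ex,ey,z [-1.4  7.9 -0. ] grip 0.001
```

```bash
python3 -m pendant '[[-0.06,0,0,0,1],[-0.1,0,0,0,1],[-0.1,0,0,0,1]]'; python3 ins.py; python3 -m pendant '[[0.5,0,0,0,1],[1.3,0,-0.5,0,1],[1.8,0,-2,0,0.8],[2,0,-2.8,0,0.5],[2,0,-3,0,0.5]]';python3 ins.py s21
python3 - <<'E'
from h import *
snap('top','t21')
C,im,d=load('t21'); cv2.imwrite('pics/ct21.png',cv2.resize(im[195:305,310:420],None,fx=5,fy=5,interpolation=cv2.INTER_CUBIC)[:,:,::-1])
E
```

```text
clock: 27.9
position: [0.5733, -0.0184, 0.0866]
ee_rot: [0.757, 0.653, 0.002, -0.002]
ft_force: [2.2, 18.8, -0.2]
grip_width: 0.0
t 27.9 X 0.03 Y 46.86 z 86.55 mm want z 91.79 tip Y -10.5 yaw -8.46 F along ex,ey,z [-0.6 18.9 -0.2] grip 0.0
clock: 28.52
position: [0.5857, 0.0552, 0.2086]
ee_rot: [0.759, 0.651, 0.001, 0.001]
ft_force: [-0.3, -0.1, 0.6]
grip_width: 0.501
t 28.52 X 1.64 Y 121.55 z 208.57 mm want z 95.90 tip Y 64.1 yaw -8.69 F along ex,ey,z [-0.3 -0.2  0.6] grip 0.501
```

View pics/cs21.png

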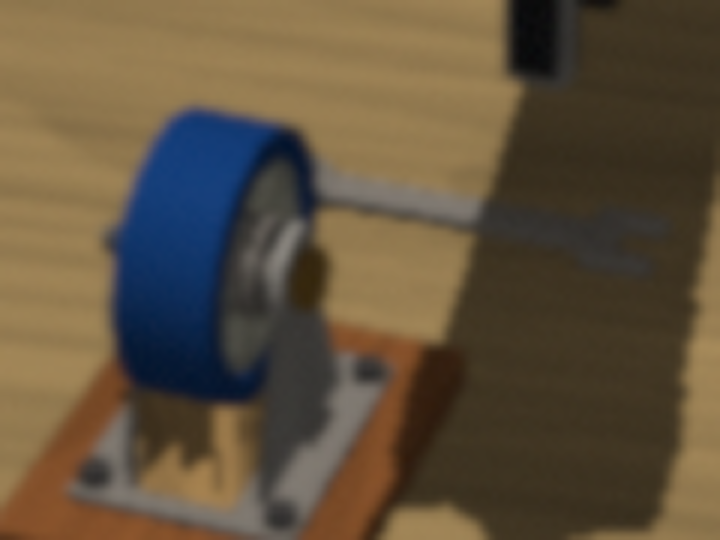

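View pics/ct21.png

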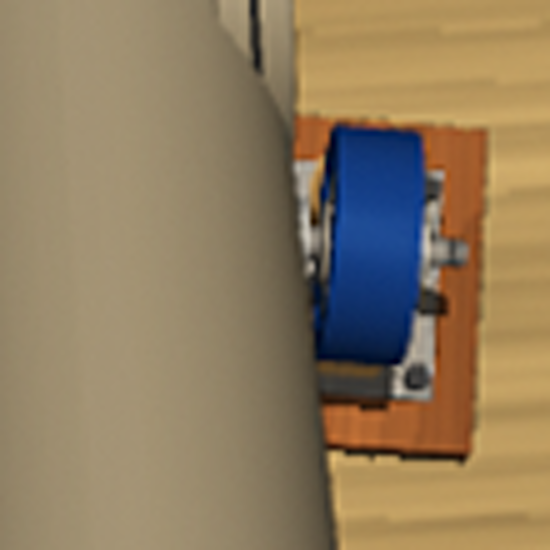

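```bash
python3 -m pendant '[[0.3,0,-1,0,0.2],[0.3,0,-2,0,0],[0,0,-2.5,0,0],[-0.8,0,-2.5,0,0],[-0.8,0,-2.5,0,0]]'; python3 -m pendant '[[0,0,0,0,0]]'
python3 - <<'E'
from h import *
C,im,d=snap('wrist','w22'); P=cloud(C,d); Z=P[:,:,2]; hsv=cv2.cvtColor(im,cv2.COLOR_RGB2HSV)
ex=np.array([np.cos(np.radians(-8.3)),np.sin(np.radians(-8.3))]);ey=np.array([-ex[1],ex[0]]);F=np.array([.5665,-.0648])
q=(P[:,:,:2]-F); X=q@ex; Y=q@ey
near=(abs(X)<.04)&(abs(Y)<.09)
m=near&(hsv[:,:,0]>10)&(hsv[:,:,0]<30)&(hsv[:,:,1]>120)&(Z>.07)&(Z<.125)&(Y>.02)
print('head',m.sum(),[ (np.percentile(a[m],[2,98])*1e3).round(1).tolist() for a in (X,Y,Z)])
c=near&(Z>.108)&(Z<.118)&(hsv[:,:,1]<80)&(Y>.015)&(Y<.035); print('near cheek Y',c.sum(),(np.percentile(Y[c],[2,98])*1e3).round(1))
t=near&(Y<-.024)&(Z>.08)&(Z<.108)&(abs(X)<.01); print('tip',t.sum(),[(np.percentile(a[t],[2,98])*1e3).round(1).tolist() for a in (X,Y,Z)])
v,u=np.nonzero(near&(Z>.05)); print(u.min(),u.max(),v.min(),v.max())
E
```

```text
clock: 29.25
position: [0.5791, 0.0193, 0.3054]
ee_rot: [0.761, 0.649, -0.001, -0.0]
ft_force: [0.8, -0.3, -0.5]
grip_width: 0.998
clock: 29.38
position: [0.5794, 0.023, 0.3052]
ee_rot: [0.759, 0.651, -0.001, -0.001]
ft_force: [0.0, -0.3, -0.5]
grip_width: 1.004
head 306 [[-11.4, 9.6], [29.0, 36.9], [86.0, 106.2]]
near cheek Y 287 [15.3 28.6]Traceback (most recent call last):
  File "<stdin>", line 9, in <module>
    return _quantile_unchecked(
        a, q, axis, out, overwrite_input, method, keepdims, weights)
    return _ureduce(a,
                    func=_quantile_ureduce_func,
    ...<5 lines>...
                    overwrite_input=overwrite_input,
                    method=method)
    r = func(a, **kwargs)
    result = _quantile(arr,
                       quantiles=q,
    ...<2 lines>...
                       out=out,
                       weights=wgt)
    slices_having_nans = np.isnan(arr[-1, ...])
                                  ~~~^^^^^^^^^
IndexError: index -1 is out of bounds for axis 0 with size 0
```

View pics/w22.png

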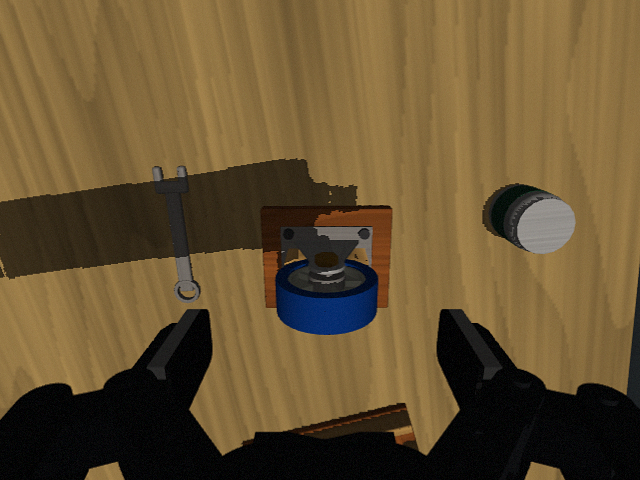

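```bash
python3 -c "
from workcell import hand_in
print(hand_in())"
```

```text
the job is handed in; nothing more can be done
None
```

The job is done and handed in at about 29.4 s on the robot's clock: the blue wheel stands on its chock in the fork, and the axle bolt is through both cheeks with its head home.

- **Wheel:** I lifted it out of the rack and set it between the cheeks. The wrist camera then put its centre within about 0.1 mm of the axle in x and height, and about 1.4 mm to one side in y, inside the 3 mm play.
- **Bolt:** I took the smaller bolt from the block and tilted it down against the bench. At about 20° from flat I let go, so it dropped the last part. I gripped it again level and passed it through the first cheek and into the wheel. Then I pushed the head home with closed fingers; it stopped dead and held at 19 N.
- **Last checks:** The head lies at y = 29.0 to 36.9 mm and the cheek's outer face reads 28.6 mm, so I measured no real gap. The head is centred at 96 mm height, and the top view shows the tip past the far cheek. The final numeric reading of the tip found no points because the wheel hid it.
- **Camera disagreement:** The top camera read fork x about 3 mm differently from the wrist camera. I used the wrist reading, checked against the scene view.
- **Other objects:** The robot did not touch the worn wheel, the grease tin or the spanner. I did not measure them again at the end. The last wrist view shows the tin and spanner undisturbed, and my last look at the worn wheel was a scene view just after I placed the new wheel.

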